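# Fill the warming tin and twist its bayonet lid tight

### The job

Put the two shortbreads from the white plate into the two empty places of the warming tin, so that all seven lie flat in one close-packed layer. Then set the lid on with its three lugs between the tin's brackets and twist it clockwise (seen from above) until the lugs have run under the ramps, pulled the lid down on its seal and come up against the stops. Let go, and leave the other kitchen things where they stand.

Things in the scene. Friction and masses are not known exactly. Their poses are not given: they have to be found in the camera images.
- tin_floor (a point): Round shallow stainless warming tin, fixed to the island; point: centre of its inner floor, 12 mm above the worktop; z up, x towards bracket 0. Inner radius 70 mm, wall 8 mm high. Seven places for shortbreads: the centre, and six 46 mm from it at 0, 60, 120, 180, 240, 300 deg (counter-clockwise seen from above) from x. At the start the places at 0 and 120 deg are empty.
- tin: The same tin, origin under its centre on the worktop. Base disc radius 104 mm. Outside the wall stand three dark inverted-L bayonet brackets 120 deg apart: roof's inner edge at radius 84 mm, uprights at 99 to 104 mm, highest point 42 mm above the worktop. A lug goes straight down through the gap between two brackets; the lid is then turned clockwise seen from above.
- tin_home0 (a point): Where a lug's middle ends up in bracket 0: 90 mm from the tin's axis along its x, 26 mm above the worktop. Angles counter-clockwise from here: stop at -16 to -11 deg, level roof to 8 deg (underside 29 mm above the worktop), ramp climbing 6 mm to the open mouth at 27 deg, then free to 102 deg. So a lug enters with its middle at 40 to 90 deg and turns clockwise to 0.
- tin_home1 (a point): The same for bracket 1, 120 deg counter-clockwise of bracket 0. The three brackets are alike, any lug may go in any.
- tin_home2 (a point): The same for bracket 2, 240 deg counter-clockwise of bracket 0.
- seal (a joint): Red sprung seal ring on the tin's wall, radius 70 to 79 mm, top 26 mm above the worktop when free. Value: how far it is pressed down, m: 0 free (the lid's weight alone does not press it), about 0.003 with the lid locked. 4.5 N preload plus 1 N per mm. Turning the lid home takes 0.4 to 0.7 N m; friction then keeps it locked.
- lid_handle (a point): Middle of the upright wooden handle on the domed aluminium lid, which starts on the worktop, right way up. The handle is a flat-sided bar 90 mm long (along the lid's x), 20 mm thick (y), 40 mm tall; its middle is 43 mm above the lid's lower edge and its foot stands on the lid's top, 23 mm above that edge.
- lid: The lid (about 0.26 kg), origin at the centre of its lower edge, x along the handle, z up. Shell outer radius 79 mm, wall 5 mm, hollow below to 19 mm height. Three brass lugs at the lower edge at 0, 120 and 240 deg from x, 30 mm wide, 6 mm thick, reaching 93 mm from the axis. On the free seal the lower edge is 26 mm above the worktop; locked, 23 mm.
- lid_lug (a point): Middle of the lug at the lid's +x, 90 mm from the lid's axis and 3 mm above its lower edge.
- plate_middle (a point): White melamine plate, 180 mm across and 16 mm high, loose on the worktop; two shortbreads lie on its floor, which is 5 mm above the worktop, about 34 mm either side of its middle along its x. This point is on the plate's axis at rim height.
- bis0_mid (a point): Round rigid shortbread, 43 mm across, 24 mm tall, about 35 g; the point is its centre, half-way up, z up. Starts already in the tin.
- bis1_mid (a point): Round rigid shortbread, 43 mm across, 24 mm tall, about 35 g; the point is its centre, half-way up, z up. Starts already in the tin.
- bis2_mid (a point): Round rigid shortbread, 43 mm across, 24 mm tall, about 35 g; the point is its centre, half-way up, z up. Starts already in the tin.
- bis3_mid (a point): Round rigid shortbread, 43 mm across, 24 mm tall, about 35 g; the point is its centre, half-way up, z up. Starts already in the tin.
- bis4_mid (a point): Round rigid shortbread, 43 mm across, 24 mm tall, about 35 g; the point is its centre, half-way up, z up. Starts already in the tin.
- bis5_mid (a point): Round rigid shortbread, 43 mm across, 24 mm tall, about 35 g; the point is its centre, half-way up, z up. Starts on the white plate.
- bis6_mid (a point): Round rigid shortbread, 43 mm across, 24 mm tall, about 35 g; the point is its centre, half-way up, z up. Starts on the white plate.
- press_mid (a point): Bystander: round cast iron bacon press, 110 mm across, 51 mm high with its bar handle; point 7 mm up, at its centre.
- flipper_mid (a point): Bystander: steel burger flipper lying flat, about 300 mm long along its y; point at the middle of its length, blade to +y.
- dish_mid (a point): Bystander: small green glass dish, 68 mm across, 28 mm high; point at its centre.
- crock_mid (a point): Bystander: white ceramic crock with a blue band and a round wooden lid with a knob, 100 mm across, 113 mm high in all; point on its axis 45 mm up.
- shaker_mid (a point): Bystander: small steel shaker, 42 mm across, 68 mm high; point at its centre.
There are look-alikes about, which are no part of the job. What is shaped like the part that bears bis6_mid but pink or purple is not meant.

How it is judged:
On the way:
1. all seven shortbreads lie flat in the tin, the lid not yet on it (horizontal distance between each of bis0_mid, bis1_mid, bis2_mid, bis3_mid, bis4_mid, bis5_mid, bis6_mid and tin_floor below 0.054 m and z of each of bis0_mid, bis1_mid, bis2_mid, bis3_mid, bis4_mid, bis5_mid, bis6_mid in the frame of tin_floor below 0.016 m and angle between each of bis0_mid, bis1_mid, bis2_mid, bis3_mid, bis4_mid, bis5_mid, bis6_mid's own z axis and vertical below 0.12 rad and horizontal distance between lid_handle and tin_floor above 0.03 m), for 0.2 s.
At the end, for the whole second after the job is handed in: All seven shortbreads flat on the tin's floor (centres within 54 mm of its axis, within 4 mm of floor height, tilt under 0.12 rad); lid level (0.05 rad), within 8 mm of the tin's axis, a lug within 13 mm of a home point, the seal pressed down more than 2 mm, and the lid at rest (horizontal distance between each of bis0_mid, bis1_mid, bis2_mid, bis3_mid, bis4_mid, bis5_mid, bis6_mid and tin_floor below 0.054 m and z of each of bis0_mid, bis1_mid, bis2_mid, bis3_mid, bis4_mid, bis5_mid, bis6_mid in the frame of tin_floor below 0.016 m and angle between each of bis0_mid, bis1_mid, bis2_mid, bis3_mid, bis4_mid, bis5_mid, bis6_mid's own z axis and vertical below 0.12 rad and value of joint seal above 0.002 m and horizontal distance between lid_handle and tin_floor below 0.008 m and angle between lid_handle's own z axis and vertical below 0.05 rad and (horizontal distance between lid_lug and tin_home0 below 0.013 m or horizontal distance between lid_lug and tin_home1 below 0.013 m or horizontal distance between lid_lug and tin_home2 below 0.013 m) and linear speed of lid below 0.02 m/s); the robot touches nothing.
It fails at once if a bystander (bacon press, flipper, dish, crock, shaker) is pushed more than 25 mm from its place or tipped (distance of any of press_mid, flipper_mid, dish_mid, crock_mid, shaker_mid from where it was at the start of the episode above 0.025 m or angle between any of press_mid, flipper_mid, dish_mid, crock_mid, shaker_mid's own z axis and vertical above 0.5 rad).
It also fails if it takes over 67 s, if anything falls off the work surface, if the arm or the gripper's body presses on something with over 40 N, if the wrist force passes 120 N, or if a joint passes its speed limit or range.

### The arm

A 6-joint arm with a two-finger parallel gripper is mounted at the origin on the work surface. World frame = base frame: x ahead of the robot, y to its left, z up, the work surface at z = 0. Lengths are in m, angles in rad, forces in N, time in s.
With the tool pointing down it reaches from about 0.425 to 0.95 m from the base axis. Payload 3.5 kg.
Tool frame: the origin (TCP) lies at the very end of the fingers, on their centre line; the grasp point (between the pads) lies 19 mm behind it; x points along the fingers, y is the direction in which the jaws open and shut, and the axes are right-handed (so a half turn about x gives the same grasp; the last joint's range is limited). The gripper opens to 85 mm and grips with 20 to 120 N. Pads are 22 mm wide; open, the fingers measure 114 mm over their backs; the gripper's body (76 mm by 85 mm) begins 54 mm behind the grasp point. The pads swing forward as they close: fully open they stand 13 mm farther back than shut.
Start: joints at [1.152, 0.286, 1.577, -0, 1.279, -0.15], TCP at [0.179, 0.651, 0.198] pointing down, gripper open.
Joint ranges: [-2.77, 2.77], [-0.9, 2.22], [0.21, 2.48], [-1.53, 4.67], [0.24, 2.81], [-2.84, 2.84]. Speed limits (rad/s): [2.79, 2.79, 3.14, 3.14, 3.14, 3.14].

### API

Orientations are given as a rotation vector (axis times angle).
In Python, from bench import bot, imaging, job_done gives the robot as it stands.
- The arm moves only by the tool step_arm, never from a script. Its argument "series" is a list of rows, each a list of 3 entries, a list of its own where there are three numbers: the turn, a rotation vector about the tool's x, y, z in units of 6 degrees (1.0 is 6 degrees), then the shift along the tool's x, y, z in units of 30 mm (1.0 is 30 mm), then the opening, from 0 (shut) to 1 (fully open). In form: [[[ax, ay, az], [x, y, z], grip], ...]. A call has 1 to 20 rows; each row shifts and turns the commanded pose from where the row before left it, along the tool's axes as they then stand; what a row does not reach is not made up. A row lasts 1/12 s, in which the tool goes at most 41.7 mm and 7.16 degrees, less where a joint would pass 70% of its speed; a pose out of reach is approached as far as the arm can. A call is refused whole if a number of a shift passes 1 or a number of a turn 1, either way. A call with a gripper value outside its range is refused whole. The fingers move at their own pace and stop on an object; "newtons" is the grip in N (left out, the last holds). Time passes only in rows, so rows that do not move let the fingers close. It gives the time, the measured TCP pose, the force and the opening at its end, in the units of the state.
- bot.state(): the state, without advancing time (a new reading comes with each control period).
- imaging.grab_frame(name): name is "side" or "top"; returns a dict with "frame" (420x560x3 uint8, red, green, blue), "depth" (420x560 float32, m along the optical axis (not along the pixel's ray), 0 where there is no reading), "vertical_fov" (degrees; the focal length in pixels is half the picture's height over the tangent of half this angle, whatever the lens; pixels are square), "cx", "cy" (the principal point, pixels), "dist_coeffs" ([k1, k2, p1, p2, k3] as OpenCV has them; the pictures are not rectified), "R" (3x3) and "t" (3): a world point X has camera coordinates R X + t. Camera axes: x right, y down, z forward; pixel columns grow to the right and rows downward; lengths in m; the calibration is good to about 2 mm. A picture is of the moment at which its call begins.
- job_done(): hands the job in, once; it reports no verdict.
Trained networks look in a picture, given as the dict that the camera call returned (one of the last four; its "shot" number tells which), for a name from the list of things; names that differ only in an ending like _2 or _b are one class to them, and where a whole thing is asked for, a point or a joint stands for the part that bears it (a point fixed in the world has none). Each returns a list of dicts, best first, with "score" (0 to 1); they miss things now and then, are a little off and sometimes report something else, mostly with a low value. They report only what shows in the picture. A call takes as long as a camera call. They do not tell look-alikes from the thing itself.
- imaging.find_in(picture, query): "location" ([x, y, z] in m, in world coordinates, good to about 4 mm: the middle of the surface that is visible of it).
- imaging.regions_of(picture, query): "pixels" (420x560 bool, what is visible of it).
The state is a dict: "time_s": time; "joint_positions": joint angles; "dq": joint speeds; "joint_torque": joint torques, N m; "ee_pos": TCP position; "tcp_rot": TCP orientation; "contact_force": force on the tool from outside, world axes, zero at the start; "torque": the same for the moment, N m; "grip_width": opening from 0.0 (shut) to 1.0 (fully open).
Only numpy, scipy, OpenCV 4.12 (cv2) and the standard library are available. Lean on these libraries where they do the work, as an engineer would, in place of code of your own. Each camera call takes 0.05 s, during which the arm holds its last target. There are 200 camera calls.

## Working session

There is one attempt and no reset: what is moved stays moved. The work goes in short steps, Python scripts to look and compute and a tool call to move; the robot and the scene stay as the last step left them, time stands still between calls to the robot, and variables do not carry over. Pictures are saved under pics/ and viewed, about 8 in all and at most 12, crops included, and the job is handed in when it is done.

Besides the shell and the picture viewer there is one more tool, called after "Request:" as name(argument=value, ...), one argument or row to a line, values as JSON. step_arm: Moves the arm, as the interface text tells. Its arguments: {"type":"object","properties":{"series":{"type":"array","items":{"type":"array"}},"newtons":{"type":"number"}},"required":["series"]}

```bash
mkdir -p pics; cat > h.py <<'E'
import numpy as np, cv2
from bench import bot, imaging, job_done
from scipy.spatial.transform import Rotation as Ro
def K(p):
    f=p["frame"].shape[0]/2/np.tan(np.radians(p["vertical_fov"])/2)
    return np.array([[f,0,p["cx"]],[0,f,p["cy"]],[0,0,1.]])
def cloud(p,mask=None):
    d=p["depth"]; m=d>0
    if mask is not None: m=m&mask
    v,u=np.nonzero(m)
    n=cv2.undistortPoints(np.stack([u,v],1).astype(np.float64)[:,None],K(p),np.array(p["dist_coeffs"],float))[:,0]
    z=d[v,u]; X=np.c_[n*z[:,None],z]
    return (X-np.array(p["t"]))@np.array(p["R"]), u, v
def proj(p,X):
    rv=cv2.Rodrigues(np.array(p["R"],float))[0]
    return cv2.projectPoints(np.atleast_2d(np.array(X,float)),rv,np.array(p["t"],float),K(p),np.array(p["dist_coeffs"],float))[0][:,0]
def save(p,n,crop=None,s=1):
    im=p["frame"][:,:,::-1]
    if crop: x0,y0,x1,y1=crop; im=im[y0:y1,x0:x1]
    cv2.imwrite("pics/"+n,cv2.resize(im,None,fx=s,fy=s,interpolation=cv2.INTER_CUBIC))
E
python3 - <<'E'
from h import *
for c in("top","side"):
    p=imaging.grab_frame(c); save(p,c+"0.png",s=1.4)
    print(c,"cam",-np.array(p["R"]).T@np.array(p["t"]))
    for q in["tin","lid","lid_handle","lid_lug","plate_middle","bis6_mid","press_mid","flipper_mid","dish_mid","crock_mid","shaker_mid"]:
        print(q,[(np.round(r["location"],3).tolist(),round(r["score"],2)) for r in imaging.find_in(p,q)])
s=bot.state();print(s["ee_pos"],s["tcp_rot"],s["time_s"],s["contact_force"])
E
```

```text
top cam [ 0.5095017  -0.02010018  1.32988501]
tin [([0.592, 0.033, 0.014], 0.97)]
lid [([0.436, 0.321, 0.02], 0.64)]
lid_handle [([0.429, 0.321, 0.021], 0.85), ([0.363, -0.146, 0.064], 0.38), ([0.454, -0.36, 0.028], 0.37)]
lid_lug [([0.432, 0.323, 0.022], 0.97), ([0.677, -0.234, 0.012], 0.29)]
plate_middle [([0.448, -0.331, 0.008], 0.7), ([0.456, -0.296, 0.032], 0.52)]
bis6_mid [([0.591, 0.032, 0.013], 0.67), ([0.454, -0.294, 0.034], 0.63), ([0.476, -0.153, 0.025], 0.59), ([0.603, -0.343, 0.023], 0.53)]
press_mid [([0.374, 0.124, 0.016], 0.78), ([0.593, 0.034, 0.016], 0.61)]
flipper_mid [([0.791, 0.04, 0.004], 0.59)]
dish_mid [([0.679, -0.235, 0.007], 0.6), ([0.586, 0.037, 0.028], 0.18)]
crock_mid [([0.659, 0.229, 0.099], 0.84)]
shaker_mid [([0.364, -0.147, 0.061], 0.65)]
side cam [0.22134843 0.53077516 0.76807654]
tin [([0.58, 0.053, 0.011], 0.91), ([0.425, 0.335, 0.023], 0.35)]
lid [([0.428, 0.336, 0.024], 0.87)]
lid_handle [([0.425, 0.338, 0.025], 0.81)]
lid_lug [([0.423, 0.337, 0.022], 0.88), ([0.363, -0.137, 0.042], 0.64), ([0.546, 0.065, 0.036], 0.23)]
plate_middle [([0.444, -0.34, 0.01], 0.68), ([0.578, 0.053, 0.009], 0.16)]
bis6_mid [([0.47, -0.147, 0.023], 0.71), ([0.45, -0.286, 0.032], 0.54), ([0.603, -0.332, 0.023], 0.49), ([0.621, 0.01, 0.038], 0.35)]
press_mid [([0.374, 0.135, 0.016], 0.96), ([0.45, -0.354, 0.035], 0.73)]
flipper_mid [([0.58, 0.05, 0.013], 0.62), ([0.789, 0.044, 0.001], 0.56)]
dish_mid [([0.678, -0.24, 0.018], 0.77), ([0.422, 0.336, 0.021], 0.71), ([0.58, 0.054, 0.011], 0.6)]
crock_mid [([0.645, 0.244, 0.096], 0.85)]
shaker_mid [([0.362, -0.136, 0.041], 0.8), ([0.579, 0.053, 0.013], 0.26)]
[0.1792311  0.65076053 0.19835134] [ 0.21100509  1.56045775 -0.21096119] 1.2 [-0.48891196 -0.85749446 -0.25600555]
```

View pics/top0.png

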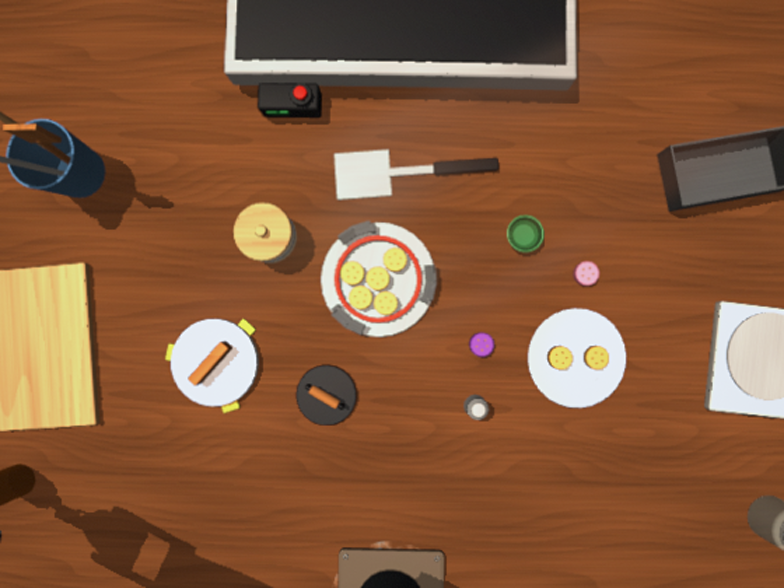

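View pics/side0.png

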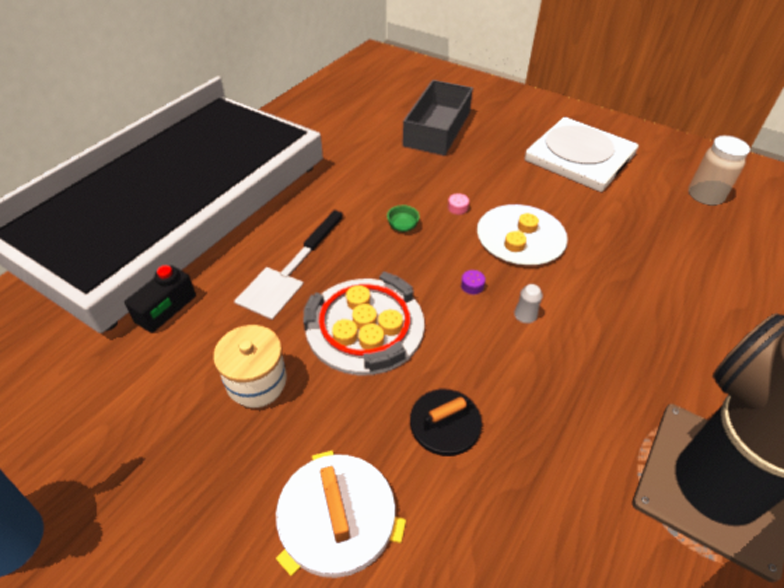

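The top view (784x588) shows the tin at (378,280) with empty places upper-left and right. The plate is at (577,358) with two yellow biscuits at (561,358) and (597,358). The lid is at (213,363) with three yellow lugs and an orange handle running lower-left to upper-right. The pink disc at (587,273) and purple disc at (482,345) are look-alikes.

```bash
cat > meas.py <<'E'
from h import *
def near(X,c,r): return np.hypot(X[:,0]-c[0],X[:,1]-c[1])<r
def comps(p,m,minpx=15):
    n,l,st,ce=cv2.connectedComponentsWithStats(m.astype(np.uint8)); return [l==i for i in range(1,n) if st[i,4]>=minpx]
def plane_pts(p,mask,z):
    v,u=np.nonzero(mask)
    n=cv2.undistortPoints(np.stack([u,v],1).astype(float)[:,None],K(p),np.array(p["dist_coeffs"],float))[:,0]
    R=np.array(p["R"]);C=-R.T@np.array(p["t"]); d=np.c_[n,np.ones(len(n))]@R
    return C+d*((z-C[2])/d[:,2])[:,None]
def run(c):
    p=imaging.grab_frame(c); hsv=cv2.cvtColor(p["frame"],cv2.COLOR_RGB2HSV)
    X,u,v=cloud(p); xyz=np.zeros(p["frame"].shape); xyz[v,u]=X
    H,S,V=[hsv[:,:,i].astype(int) for i in range(3)]; Z=xyz[:,:,2]
    def reg(c,r): return (np.hypot(xyz[:,:,0]-c[0],xyz[:,:,1]-c[1])<r)&(p["depth"]>0)
    print("==",c)
    # biscuits : yellow tops
    for nm,cc,r,z in(("tin",(.592,.033),.075,.036),("plate",(.45,-.33),.09,.029)):
        m=reg(cc,r)&(H>18)&(H<36)&(S>90)&(abs(Z-z)<.006)
        for k in comps(p,m):
            q=plane_pts(p,k,z); (x,y),rad=cv2.minEnclosingCircle(q[:,:2].astype(np.float32))
            print(nm,"bis",np.round(q.mean(0)[:2],4),"circ",round(x,4),round(y,4),round(rad,4),k.sum(),"z",round(np.median(Z[k]),4))
    return p,xyz,H,S,V,Z,reg
if __name__=="__main__":
    for c in("top","side"):
        p,xyz,H,S,V,Z,reg=run(c)
        m=reg((.432,.322),.1)&(H>5)&(H<18)&(S>130)&(Z>.053)&(Z<.075)
        q=xyz[m]; r=cv2.minAreaRect(plane_pts(p,m,.063)[:,:2].astype(np.float32)); print("handle",r,m.sum(),q[:,2].min(),q[:,2].max())
        m=reg((.432,.322),.12)&(H>24)&(H<36)&(S>150)&(Z<.02)
        for k in comps(p,m,8): print("lug",np.round(plane_pts(p,k,.006).mean(0),4),k.sum(),np.median(Z[k]))
        m=reg((.592,.033),.115)&(Z>.033)&(Z<.05)&(S<60)&(V<150)
        for k in comps(p,m,20): print("bracket",np.round(plane_pts(p,k,.042).mean(0),4),k.sum(),np.median(Z[k]))
        m=reg((.592,.033),.1)&((H<6)|(H>174))&(S>180); q=plane_pts(p,m,.026)[:,:2]
        A=np.c_[2*q,np.ones(len(q))]; s=np.linalg.lstsq(A,(q**2).sum(1),rcond=None)[0]; print("seal fit",s[:2],np.sqrt(s[2]+s[:2]@s[:2]))
        m=reg((.432,.322),.085)&(S<50)&(Z>.012)&(Z<.03)
        h=cv2.convexHull(np.argwhere(m)[:,::-1].astype(np.int32)); q=plane_pts(p,cv2.fillConvexPoly(np.zeros(m.shape,np.uint8),h,1)>0,.021)[:,:2]
        print("lid",q.mean(0),cv2.minEnclosingCircle(q.astype(np.float32)))
E
python3 meas.py
```

```text
== top
tin bis [0.6198 0.0024] circ 0.6202 0.0032 0.0214 209 z 0.0365
tin bis [0.5945 0.0774] circ 0.5947 0.078 0.0207 202 z 0.0367
tin bis [0.5852 0.033 ] circ 0.5852 0.0333 0.021 209 z 0.0367
tin bis [0.551  0.0625] circ 0.5511 0.0633 0.0209 203 z 0.0367
tin bis [0.5419 0.0181] circ 0.542 0.0182 0.0208 216 z 0.0369
plate bis [ 0.4506 -0.3648] circ 0.4506 -0.3646 0.0212 206 z 0.03
plate bis [ 0.4489 -0.2986] circ 0.4492 -0.2984 0.0207 207 z 0.0297
handle ((0.4285702109336853, 0.3246205151081085), (0.020047975704073906, 0.08921495825052261), 49.66552734375) 278 0.05373350105590179 0.07098405384350553
lug [0.4935 0.2713 0.006 ] 70 0.006724364552004232
lug [0.4443 0.4161 0.006 ] 33 0.0071205916916766655
lug [0.3454 0.2979 0.006 ] 50 0.006870166533745349
bracket [0.6672 0.0724 0.042 ] 175 0.03768643259828779
bracket [ 0.5766 -0.0593  0.042 ] 173 0.037054689298388205
bracket [0.5094 0.084  0.042 ] 180 0.03735313904476792
seal fit [0.58460582 0.03175209] 0.07394440533166093
lid [0.42805803 0.32653281] ((0.42851945757865906, 0.3265659213066101), 0.08105102181434631)
== side
tin bis [0.5782 0.0444] circ 0.5871 0.0372 0.067 968 z 0.037
plate bis [ 0.4519 -0.3576] circ 0.4529 -0.3575 0.0205 103 z 0.0297
plate bis [ 0.4507 -0.2928] circ 0.4534 -0.2939 0.0231 121 z 0.0295
handle ((0.4285764992237091, 0.3321428596973419), (0.018543504178524017, 0.09096556901931763), 49.29110336303711) 506 0.05389699704614741 0.0673509746984821
lug [0.4994 0.2719 0.006 ] 32 0.0068119363973616915
lug [0.3477 0.3017 0.006 ] 82 0.006865164337490949
lug [0.4462 0.415  0.006 ] 130 0.007042029832650978
bracket [ 0.5753 -0.0497  0.042 ] 137 0.036287070899322524
bracket [0.6651 0.0807 0.042 ] 162 0.03690476618372712
bracket [0.5072 0.0924 0.042 ] 202 0.03663096984928322
seal fit [0.58603825 0.03793158] 0.07379251746903207
lid [0.42812224 0.33270848] ((0.42939093708992004, 0.3307478129863739), 0.08096667379140854)
```

```bash
cat >> h.py <<'E'
def todo(target,jaw=None,s=None):
    """shifts (30mm units, tool axes) and turn about tool x (6deg units) to reach target with jaw dir (deg, mod 180)"""
    s=s or bot.state(); R=Ro.from_rotvec(s["tcp_rot"]).as_matrix(); P=np.array(s["ee_pos"])
    y=R[:,1]; cur=np.degrees(np.arctan2(y[1],y[0]))
    print("P",P.round(4),"jaw",round(cur,2),"xaxis",R[:,0].round(3),"grip",round(s["grip_width"],3),"F",np.round(s["contact_force"],1),"j6",round(s["joint_positions"][5],2),"t",round(s["time_s"],2))
    d=np.array(target)-P
    print(" shift now-axes",(R.T@d/.03).round(3))
    if jaw is not None:
        a=(jaw-cur+90)%180-90; print(" turn x",round(-a/6,3))
        R2=Ro.from_rotvec([0,0,np.radians(a)]).as_matrix()@R; print(" shift after turn",(R2.T@d/.03).round(3))
E
python3 - <<'E'
from meas import *
todo([.45,-.365,.15],0)
for c in("top","side"):
    p=imaging.grab_frame(c); X,u,v=cloud(p)
    near_=(np.abs(X[:,0])<.16)&(np.abs(X[:,1])<.16)&(X[:,2]<.05)&(X[:,2]>.004); Q=X[near_]
    print(c,len(Q),Q[:,2].min() if len(Q) else 0,np.percentile(Q,[1,50,99],axis=0).round(4).tolist())
    for y0 in np.arange(.03,.12,.01):
        q=Q[abs(Q[:,0]-y0)<.004]
        if len(q): print(round(y0,3),q[:,1].min().round(4),q[:,1].max().round(4),np.median(q[:,2]).round(4))
E
```

```text
P [0.1792 0.6507 0.1983] jaw 74.6 xaxis [-0. -0. -1.] grip 0.999 F [-0.1  0.  -0.6] j6 -0.15 t 1.3
 shift now-axes [  1.612 -30.245  17.694]
 turn x 12.433
 shift after turn [ 1.608  9.026 33.858]
top 2687 0.004000606338332162 [[0.0256, -0.1517, 0.0041], [0.0717, -0.001, 0.012], [0.1559, 0.1524, 0.0447]]
0.03 -0.1554 0.1599 0.0129
0.04 -0.1526 0.1576 0.0138
0.05 -0.1549 0.1578 0.014
0.06 -0.1571 0.1553 0.0139
0.07 -0.1516 0.158 0.0128
0.08 -0.1594 0.1551 0.0133
0.09 -0.159 0.1585 0.0121
0.1 -0.1588 0.1582 0.0051
0.11 -0.156 0.1561 0.0052
side 5375 0.004004534333312406 [[-0.0912, -0.0875, 0.0044], [0.0274, 0.0589, 0.0129], [0.0959, 0.0996, 0.0477]]
0.03 0.0511 0.1281 0.0138
0.04 -0.1496 0.1 0.0136
0.05 -0.0924 0.122 0.0132
0.06 -0.0935 0.1281 0.0133
0.07 -0.0933 0.1586 0.0127
0.08 -0.092 0.156 0.0128
0.09 -0.0932 0.1512 0.0127
0.1 -0.0337 0.0839 0.0084
0.11 0.0423 0.125 0.0041
```

Request:
step_arm(
  series=[
    [[0,0,0],[0,0,0],0.7],
  ],
  newtons=30,
)

```text
time_s: 1.48
ee_pos: [0.1792, 0.6508, 0.1983]
tcp_rot: [0.211, 1.56, -0.211]
contact_force: [-0.6, 0.7, 0.1]
grip_width: 0.883
```

Request:
step_arm(
  series=[
    [[1,0,0],[0,0,0],0.7],
    [[1,0,0],[0,0,0],0.7],
    [[1,0,0],[0,0,0],0.7],
    [[1,0,0],[0,0,0],0.7],
    [[1,0,0],[0,0,0],0.7],
    [[1,0,0],[0,0,0],0.7],
    [[1,0,0],[0,0,0],0.7],
    [[1,0,0],[0,0,0],0.7],
    [[1,0,0],[0,0,0],0.7],
    [[1,0,0],[0,0,0],0.7],
    [[1,0,0],[0,0,0],0.7],
    [[1,0,0],[0,0,0],0.7],
    [[0.433,0,0],[0,0,0],0.7],
    [[0,0,0],[0,1,0.9],0.7],
    [[0,0,0],[0,1,0.9],0.7],
    [[0,0,0],[0,1,0.9],0.7],
    [[0,0,0],[0,1,0.9],0.7],
    [[0,0,0],[0,1,0.9],0.7],
    [[0,0,0],[0,1,0.9],0.7],
    [[0,0,0],[0,1,0.9],0.7],
  ],
)

```text
time_s: 3.15
ee_pos: [0.3904, 0.4603, 0.1986]
tcp_rot: [1.21, 1.209, -1.209]
contact_force: [0.6, 1.2, -0.2]
grip_width: 0.699
```

Request:
step_arm(
  series=[
    [[0,0,0],[0,1,1],0.7],
    [[0,0,0],[0,1,1],0.7],
    [[0,0,0],[0,0,1],0.7],
    [[0,0,0],[0,0,1],0.7],
    [[0,0,0],[0,0,1],0.7],
    [[0,0,0],[0,0,1],0.7],
    [[0,0,0],[0,0,1],0.7],
    [[0,0,0],[0,0,1],0.7],
    [[0,0,0],[0,0,1],0.7],
    [[0,0,0],[0,0,1],0.7],
    [[0,0,0],[0,0,1],0.7],
    [[0,0,0],[0,0,1],0.7],
    [[0,0,0],[0,0,1],0.7],
    [[0,0,0],[0,0,1],0.7],
    [[0,0,0],[0,0,1],0.7],
    [[0,0,0],[0,0,1],0.7],
    [[0,0,0],[0,0,1],0.7],
    [[0,0,0],[0,0,1],0.7],
    [[0,0,0],[0,0,1],0.7],
    [[0,0,0],[0,0,1],0.7],
  ],
)

```text
time_s: 4.82
ee_pos: [0.448, -0.1387, 0.1987]
tcp_rot: [1.209, 1.208, -1.209]
contact_force: [0.3, 0.2, -0.2]
grip_width: 0.7
```

```bash
python3 - <<'E'
from h import *
todo([.45,-.3,.15],0)
E
```

```text
P [ 0.448  -0.1387  0.1987] jaw -0.01 xaxis [ 0.001 -0.    -1.   ] grip 0.7 F [ 0.3  0.2 -0.2] j6 -0.52 t 4.82
 shift now-axes [1.625 0.067 5.376]
 turn x -0.001
 shift after turn [1.625 0.066 5.376]
```

Request:
step_arm(
  series=[
    [[0,0,0],[0,0,1],0.7],
    [[0,0,0],[0,0,1],0.7],
    [[0,0,0],[0.5,0,1],0.7],
    [[0,0,0],[1,0,1],0.7],
    [[0,0,0],[1,0.066,0.8],0.7],
    [[0,0,0],[1,0,0.43],0.7],
    [[0,0,0],[0.5,0,0],0.6],
    [[0,0,0],[0,0,0],0.6],
  ],
)

```text
time_s: 5.48
ee_pos: [0.4474, -0.2921, 0.0742]
tcp_rot: [1.212, 1.218, -1.212]
contact_force: [-0.5, 0.7, -0.6]
grip_width: 0.601
```

```bash
python3 - <<'E'
from meas import *
todo([.45,-.2955,.02],0)
s=bot.state();P=np.array(s["ee_pos"])
for c in("side","top"):
    p=imaging.grab_frame(c); X,u,v=cloud(p)
    b=(abs(X[:,0])<.14)&(abs(X[:,1])<.14)&(X[:,2]>.009)&(X[:,2]<.017)
    print(c,"base",np.percentile(X[b],[2,98],axis=0).round(4).tolist(),b.sum())
    q=proj(p,P)[0]; x,y=int(q[0]),int(q[1]); print(q)
    m=(np.hypot(X[:,0]-P[0],X[:,1]-P[1])<.065)&(X[:,2]>.045)&(X[:,2]<.2); Q=X[m]; print("fing",m.sum(),Q.min(0),Q.max(0))
    if c=="side":
        for z in np.arange(.06,.13,.006):
            k=Q[abs(Q[:,2]-z)<.003]
            if len(k): print(z.round(3),len(k),k[:,:2].min(0).round(4),k[:,:2].max(0).round(4))
        save(p,"side1.png",(max(x-80,0),max(y-60,0),min(x+80,560),min(y+60,420)),5)
E
```

```text
P [ 0.4474 -0.2921  0.0742] jaw -0.1 xaxis [-0.006  0.006 -1.   ] grip 0.601 F [-0.5  0.7 -0.6] j6 -0.77 t 5.48
 shift now-axes [1.807 0.1   0.125]
 turn x -0.016
 shift after turn [1.807 0.1   0.125]
side base [[-0.0911, 0.0045, 0.0098], [0.0773, 0.0983, 0.0157]] 2713
[372.24812553 157.58118987]
fing 675 [ 0.38332496 -0.30416042  0.11042435] [ 0.50995753 -0.26887184  0.19991218]
0.108 1 [ 0.4752 -0.2985] [ 0.4752 -0.2985]
0.114 8 [ 0.4165 -0.2857] [ 0.4764 -0.2796]
0.12 14 [ 0.4117 -0.3004] [ 0.4849 -0.278 ]
0.126 30 [ 0.4083 -0.3028] [ 0.4852 -0.2777]
top base [[0.0427, -0.0388, 0.0094], [0.0941, 0.0855, 0.0167]] 702
[401.52161736 256.88722686]
fing 89 [ 0.47270175 -0.29717449  0.11964865] [ 0.51034704 -0.27798385  0.19953376]
```

View pics/side1.png

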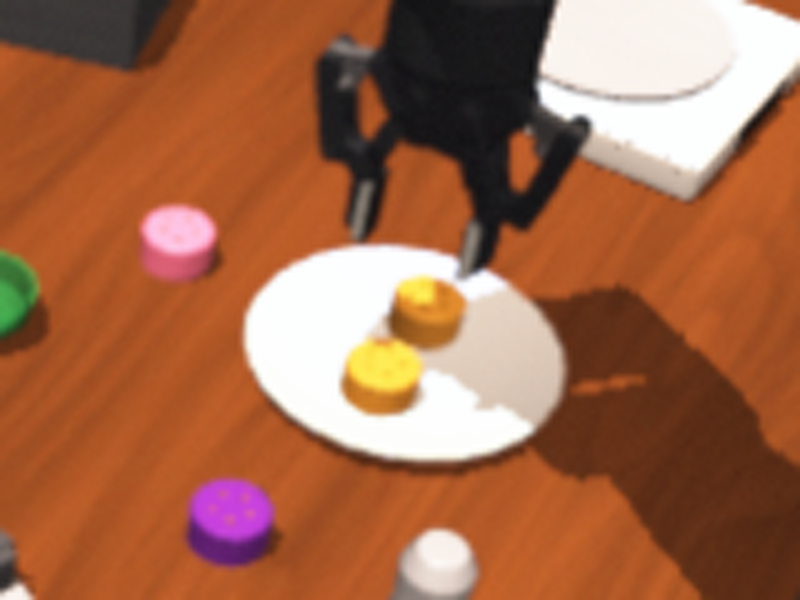

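```bash
python3 - <<'E'
from h import *
p=imaging.grab_frame("side")
R=np.array(p["R"]);C=-R.T@np.array(p["t"])
for name,px in(("L",(364,144.6)),("R",(385.6,151.4))):
    n=cv2.undistortPoints(np.array([[px]],float),K(p),np.array(p["dist_coeffs"],float))[0,0]
    d=R.T@np.r_[n,1]
    for y in(-.292,-.285): print(name,y,(C+d*(y-C[1])/d[1]).round(4))
q=proj(p,[[.42,-.292,.0742],[.475,-.292,.0742],[.42,-.292,.09],[.45,-.296,.029]]);print(q, (q-[292,97])*5)
print([ (r["location"],r["score"]) for r in imaging.find_in(p,"bis6_mid")][:1])
E
```

```text
L -0.292 [ 0.477  -0.292   0.1052]
L -0.285 [ 0.4749 -0.285   0.1108]
R -0.292 [ 0.4169 -0.292   0.1096]
R -0.285 [ 0.4152 -0.285   0.1152]
[[381.74920831 161.34535094]
 [362.78808731 153.91061858]
 [382.94823996 156.78079472]
 [368.97333387 168.96616215]] [[448.74604157 321.72675468]
 [353.94043653 284.55309289]
 [454.7411998  298.90397358]
 [384.86666934 359.83081073]]
[([0.4669, -0.1474, 0.0231], 0.8)]
```

Request:
step_arm(
  series=[
    [[0,0,0],[1,0.05,0],0.6],
    [[0,0,0],[0.13,0.05,0],0.6],
    [[0,0,0],[0,0,0],0.6],
    [[0,0,0],[0,0,0],0.6],
  ],
)

```text
time_s: 6.02
ee_pos: [0.4537, -0.2935, 0.0461]
tcp_rot: [1.208, 1.208, -1.208]
contact_force: [0.7, 0.1, 0.4]
grip_width: 0.598
```

```bash
python3 - <<'E'
from h import *
todo([.45,-.2955,.02],0)
p=imaging.grab_frame("side"); save(p,"side2.png",(292,97,452,217),5)
P=bot.state()["ee_pos"];print((proj(p,P)-[292,97])*5)
X,u,v=cloud(p)
m=(np.hypot(X[:,0]-P[0],X[:,1]-P[1])<.065)&(X[:,2]>.033)&(X[:,2]<.2)
i=np.argsort(X[:,2]+10*~m)[:14]; print(np.c_[X[i].round(4),(u[i]-292)*5,(v[i]-97)*5])
E
```

```text
P [ 0.4537 -0.2935  0.0461] jaw 0.05 xaxis [ 0.001 -0.001 -1.   ] grip 0.598 F [0.7 0.1 0.4] j6 -0.76 t 6.02
 shift now-axes [ 0.87  -0.124  0.065]
 turn x 0.008
 shift after turn [ 0.87  -0.124  0.065]
[[382.26109564 335.38957892]]
[[ 4.504e-01 -3.506e-01  3.320e-02  4.250e+02  3.000e+02]
 [ 4.233e-01 -2.910e-01  8.150e-02  4.450e+02  3.100e+02]
 [ 4.783e-01 -2.835e-01  8.520e-02  3.450e+02  2.750e+02]
 [ 4.778e-01 -2.888e-01  8.520e-02  3.500e+02  2.700e+02]
 [ 4.843e-01 -2.835e-01  8.600e-02  3.350e+02  2.700e+02]
 [ 4.285e-01 -2.810e-01  8.620e-02  4.300e+02  3.100e+02]
 [ 4.223e-01 -2.795e-01  8.680e-02  4.400e+02  3.150e+02]
 [ 4.784e-01 -2.958e-01  8.700e-02  3.550e+02  2.600e+02]
 [ 4.260e-01 -2.814e-01  8.710e-02  4.350e+02  3.100e+02]
 [ 4.814e-01 -2.830e-01  8.760e-02  3.400e+02  2.700e+02]
 [ 4.783e-01 -2.886e-01  8.860e-02  3.500e+02  2.650e+02]
 [ 4.787e-01 -2.829e-01  8.900e-02  3.450e+02  2.700e+02]
 [ 4.226e-01 -2.857e-01  8.910e-02  4.450e+02  3.050e+02]
 [ 4.230e-01 -2.797e-01  8.970e-02  4.400e+02  3.100e+02]]
```

View pics/side2.png

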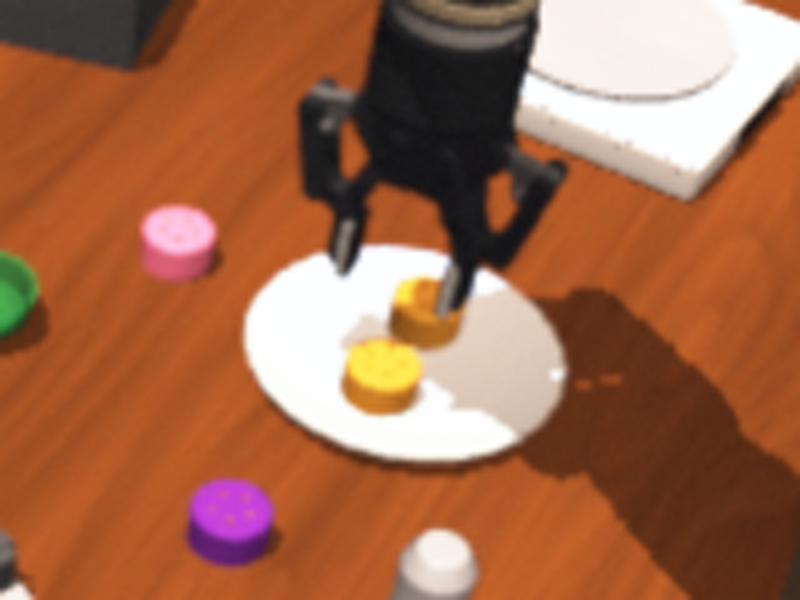

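Request:
step_arm(
  series=[
    [[0,0,0],[0.6,-0.04,0],0.75],
    [[0,0,0],[0.35,0,0],0.75],
    [[0,0,0],[0,0,0],0.75],
    [[0,0,0],[0,0,0],0.75],
  ],
)

```text
time_s: 6.4
ee_pos: [0.4517, -0.2932, 0.0164]
tcp_rot: [1.209, 1.21, -1.209]
contact_force: [-0.1, 0.9, 1.0]
grip_width: 0.751
```

```bash
python3 - <<'E'
from h import *
todo([.4525,-.2935,.0],0)
p=imaging.grab_frame("side"); save(p,"side3.png",(292,97,452,217),5)
P=bot.state()["ee_pos"]
X,u,v=cloud(p)
f=p["frame"].astype(int).max(2)[v,u]
m=(abs(X[:,0]-P[0])<.06)&(abs(X[:,1]-P[1])<.02)&(X[:,2]>.012)&(X[:,2]<.2)&(f<110)
i=np.argsort(X[:,2]+10*~m)[:14]; print(np.c_[X[i].round(4),(u[i]-292)*5,(v[i]-97)*5])
E
```

```text
P [ 0.4517 -0.2932  0.0164] jaw 0.0 xaxis [-0.001  0.001 -1.   ] grip 0.751 F [-0.1  0.9  1. ] j6 -0.76 t 6.4
 shift now-axes [0.545 0.028 0.01 ]
 turn x 0.0
 shift after turn [0.545 0.028 0.01 ]
[[ 4.113e-01 -2.852e-01  6.360e-02  4.550e+02  3.500e+02]
 [ 4.941e-01 -2.865e-01  6.530e-02  3.150e+02  2.900e+02]
 [ 4.831e-01 -2.887e-01  6.540e-02  3.350e+02  2.950e+02]
 [ 4.833e-01 -2.823e-01  6.630e-02  3.300e+02  3.000e+02]
 [ 4.082e-01 -2.830e-01  6.670e-02  4.600e+02  3.500e+02]
 [ 4.952e-01 -2.881e-01  6.720e-02  3.150e+02  2.850e+02]
 [ 4.117e-01 -2.840e-01  6.770e-02  4.550e+02  3.450e+02]
 [ 4.080e-01 -2.953e-01  6.830e-02  4.700e+02  3.350e+02]
 [ 4.089e-01 -2.830e-01  6.990e-02  4.600e+02  3.450e+02]
 [ 4.126e-01 -2.848e-01  7.030e-02  4.550e+02  3.400e+02]
 [ 4.826e-01 -2.919e-01  7.040e-02  3.400e+02  2.850e+02]
 [ 4.829e-01 -2.861e-01  7.080e-02  3.350e+02  2.900e+02]
 [ 4.833e-01 -2.805e-01  7.110e-02  3.300e+02  2.950e+02]
 [ 4.954e-01 -2.872e-01  7.130e-02  3.150e+02  2.800e+02]]
```

View pics/side3.png

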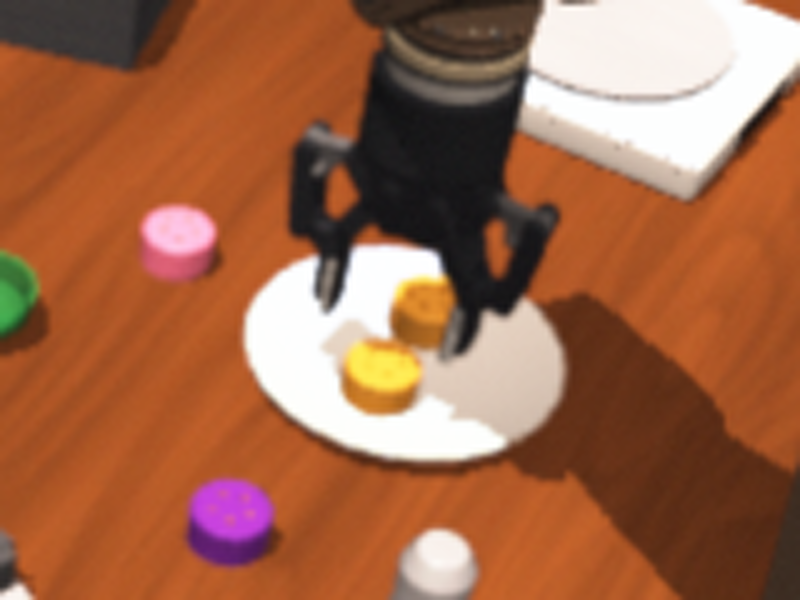

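Request:
step_arm(
  series=[
    [[0,0,0],[0.3,0.03,0],0.7],
    [[0,0,0],[0.08,0,0],0.65],
    [[0,0,0],[0,0,0],0.55],
    [[0,0,0],[0,0,0],0.4],
    [[0,0,0],[0,0,0],0.4],
    [[0,0,0],[0,0,0],0.4],
  ],
  newtons=20,
)

```text
time_s: 6.95
ee_pos: [0.453, -0.2937, 0.0053]
tcp_rot: [1.209, 1.209, -1.209]
contact_force: [-0.2, -0.9, 0.6]
grip_width: 0.401
```

```bash
cat > tip.py <<'E'
from h import *
p=imaging.grab_frame("side")
P=bot.state()["ee_pos"]; X,u,v=cloud(p)
f=p["frame"].astype(int).max(2)[v,u]
m=(abs(X[:,0]-P[0])<.06)&(abs(X[:,1]-P[1])<.02)&(X[:,2]>.012)&(X[:,2]<.2)&(f<110)
i=np.argsort(X[:,2]+10*~m)[:8]; print(np.c_[X[i].round(4),u[i],v[i]])
E
python3 tip.py; python3 -c "
from h import *
p=imaging.grab_frame('side'); save(p,'side4.png',(292,97,452,217),5); s=bot.state(); print(s['ee_pos'],s['joint_positions'],s['joint_torque'])"
```

```text
[[ 4.703e-01 -2.820e-01  4.400e-02  3.610e+02  1.650e+02]
 [ 4.687e-01 -2.837e-01  4.720e-02  3.620e+02  1.640e+02]
 [ 4.698e-01 -2.926e-01  4.740e-02  3.630e+02  1.620e+02]
 [ 4.708e-01 -2.814e-01  4.780e-02  3.610e+02  1.640e+02]
 [ 4.282e-01 -2.852e-01  4.800e-02  3.760e+02  1.690e+02]
 [ 4.697e-01 -2.852e-01  4.920e-02  3.620e+02  1.630e+02]
 [ 4.251e-01 -2.836e-01  5.070e-02  3.770e+02  1.690e+02]
 [ 4.715e-01 -2.819e-01  5.070e-02  3.610e+02  1.630e+02]]
[ 0.4529725  -0.29367338  0.00529821] [-7.63193072e-01  2.37875771e-01  2.02976183e+00 -4.01403512e-05
  8.73503930e-01 -7.63180791e-01] [ 3.31398842e-04 -3.23938286e+01 -2.29825580e+01 -1.76185763e-04
  1.03736140e-04 -1.03210914e-05]
```

View pics/side4.png

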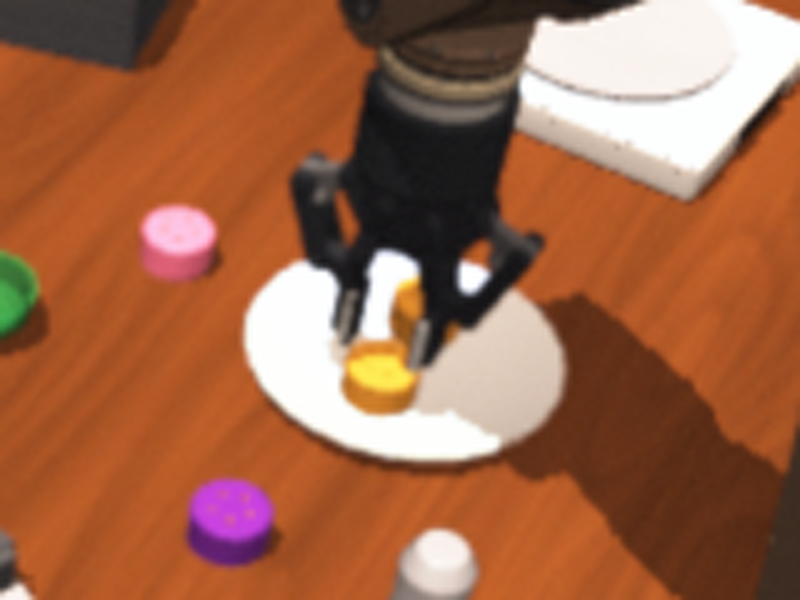

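Request:
step_arm(
  series=[
    [[0,0,0],[0,0,0],0.65],
    [[0,0,0],[0,0,0],0.65],
    [[0,0,0],[0.25,0,0],0.65],
    [[0,0,0],[0.25,0,0],0.65],
    [[0,0,0],[0,0,0],0.65],
  ],
)

```text
time_s: 7.47
ee_pos: [0.4516, -0.2923, -0.0121]
tcp_rot: [1.21, 1.213, -1.21]
contact_force: [-0.3, -0.3, -0.7]
grip_width: 0.648
```

Request:
step_arm(
  series=[
    [[0,0,0],[0.2,0,0],0.65],
    [[0,0,0],[0.2,0,0],0.65],
    [[0,0,0],[0,0,0],0.65],
  ],
)

```text
time_s: 7.72
ee_pos: [0.4519, -0.2927, -0.0236]
tcp_rot: [1.21, 1.212, -1.21]
contact_force: [-0.3, 0.4, -0.9]
grip_width: 0.648
```

```bash
python3 tip.py
```

```text
[[ 4.811e-01 -2.810e-01  2.100e-02  3.560e+02  1.700e+02]
 [ 4.165e-01 -2.844e-01  2.130e-02  3.780e+02  1.780e+02]
 [ 4.786e-01 -2.820e-01  2.140e-02  3.570e+02  1.700e+02]
 [ 4.139e-01 -2.848e-01  2.230e-02  3.790e+02  1.780e+02]
 [ 4.791e-01 -2.888e-01  2.350e-02  3.580e+02  1.680e+02]
 [ 4.900e-01 -2.857e-01  2.420e-02  3.540e+02  1.670e+02]
 [ 4.792e-01 -2.822e-01  2.470e-02  3.570e+02  1.690e+02]
 [ 4.147e-01 -2.851e-01  2.540e-02  3.790e+02  1.770e+02]]
```

Request:
step_arm(
  series=[
    [[0,0,0],[0,0,0],0.35],
    [[0,0,0],[0,0,0],0.35],
    [[0,0,0],[0,0,0],0.35],
    [[0,0,0],[0,0,0],0.35],
  ],
  newtons=25,
)

```text
time_s: 8.1
ee_pos: [0.453, -0.2937, -0.0217]
tcp_rot: [1.209, 1.209, -1.209]
contact_force: [-0.1, -0.6, -0.0]
grip_width: 0.488
```

```bash
python3 - <<'E'
from meas import *
s=bot.state(); print(s["ee_pos"],s["grip_width"],s["contact_force"])
p,*_=run("side"); P=s["ee_pos"]
save(p,"side5.png",(292,97,452,217),5)
E
python3 tip.py
```

```text
[ 0.45297746 -0.29366738 -0.02168509] 0.48758549384350097 [-0.08934384 -0.63654825 -0.00153103]
== side
tin bis [0.5784 0.0447] circ 0.5871 0.0372 0.067 974 z 0.0368
plate bis [ 0.4517 -0.2834] circ 0.4521 -0.2866 0.0182 62 z 0.0292
[[ 4.737e-01 -2.865e-01  1.670e-02  3.590e+02  1.710e+02]
 [ 4.756e-01 -2.834e-01  1.810e-02  3.580e+02  1.710e+02]
 [ 4.226e-01 -2.847e-01  2.160e-02  3.760e+02  1.770e+02]
 [ 4.758e-01 -2.820e-01  2.280e-02  3.580e+02  1.700e+02]
 [ 4.835e-01 -2.850e-01  2.420e-02  3.560e+02  1.680e+02]
 [ 4.204e-01 -2.921e-01  2.450e-02  3.780e+02  1.750e+02]
 [ 4.234e-01 -2.852e-01  2.460e-02  3.760e+02  1.760e+02]
 [ 4.211e-01 -2.867e-01  2.460e-02  3.770e+02  1.760e+02]]
```

Request:
step_arm(
  series=[
    [[0,0,0],[0,0,0],0.62],
    [[0,0,0],[0,0,0],0.62],
    [[0,0,0],[-0.5,0,0],0.62],
    [[1,0,0],[-0.4,0,0],0.62],
    [[1,0,0],[0,0,0],0.62],
    [[1,0,0],[0,0,0],0.62],
    [[1,0,0],[0,0,0],0.62],
    [[1,0,0],[0,0,0],0.62],
    [[1,0,0],[0,0,0],0.62],
    [[1,0,0],[0,0,0],0.62],
    [[1,0,0],[0,0,0],0.62],
    [[1,0,0],[0,0,0],0.62],
    [[1,0,0],[0,0,0],0.62],
    [[1,0,0],[0,0,0],0.62],
    [[1,0,0],[0,0,0],0.62],
    [[1,0,0],[0,0,0],0.62],
    [[1,0,0],[0,0,0],0.62],
    [[1,0,0],[0,0,0],0.62],
    [[0,0,0],[0,0,0],0.62],
  ],
)

```text
time_s: 9.78
ee_pos: [0.4528, -0.2935, 0.0051]
tcp_rot: [-2.221, 0.002, 2.221]
contact_force: [1.2, 0.5, 0.6]
grip_width: 0.619
```

```bash
python3 - <<'E'
from h import *
todo([.453,-.293,-.022],90)
E
python3 tip.py
```

```text
P [ 0.4528 -0.2935  0.0051] jaw -90.1 xaxis [ 0. -0. -1.] grip 0.619 F [1.2 0.5 0.6] j6 0.81 t 9.78
 shift now-axes [ 0.903 -0.018 -0.005]
 turn x -0.017
 shift after turn [ 0.903 -0.018 -0.005]
[[ 4.621e-01 -2.777e-01  2.550e-02  3.620e+02  1.720e+02]
 [ 4.552e-01 -2.751e-01  2.730e-02  3.640e+02  1.730e+02]
 [ 4.424e-01 -3.122e-01  1.024e-01  3.790e+02  1.460e+02]
 [ 4.394e-01 -3.107e-01  1.048e-01  3.800e+02  1.460e+02]
 [ 4.369e-01 -3.111e-01  1.056e-01  3.810e+02  1.460e+02]
 [ 4.392e-01 -3.076e-01  1.102e-01  3.800e+02  1.450e+02]
 [ 4.461e-01 -2.777e-01  1.107e-01  3.730e+02  1.500e+02]
 [ 4.367e-01 -3.078e-01  1.112e-01  3.810e+02  1.450e+02]]
```

Request:
step_arm(
  series=[
    [[0,0,0],[0.3,0,0],0.62],
    [[0,0,0],[0.3,0,0],0.62],
    [[0,0,0],[0.3,0,0],0.62],
    [[0,0,0],[0,0,0],0.62],
  ],
)

```text
time_s: 10.17
ee_pos: [0.4511, -0.2919, -0.0248]
tcp_rot: [-2.216, -0.005, 2.224]
contact_force: [-0.6, 0.5, 0.2]
grip_width: 0.622
```

Request:
step_arm(
  series=[
    [[0,0,0],[0,0,0],0.35],
    [[0,0,0],[0,0,0],0.35],
    [[0,0,0],[0,0,0],0.35],
    [[0,0,0],[0,0,0],0.35],
  ],
)

```text
time_s: 10.5
ee_pos: [0.4531, -0.2938, -0.0216]
tcp_rot: [2.222, -0.0, -2.22]
contact_force: [0.3, -0.0, 0.2]
grip_width: 0.491
```

```bash
python3 - <<'E'
from h import *
todo([.453,-.293,.06],-71)
E
```

```text
P [ 0.4531 -0.2938 -0.0216] jaw -89.99 xaxis [ 0.001 -0.001 -1.   ] grip 0.491 F [ 0.3 -0.   0.2] j6 0.81 t 10.5
 shift now-axes [-2.72  -0.024  0.003]
 turn x -3.165
 shift after turn [-2.72  -0.024 -0.006]
```

```bash
cat > cyl.py <<'E'
from h import *
from scipy.optimize import least_squares
def cyl(p,c,zr,rmax=.03):
    hsv=cv2.cvtColor(p["frame"],cv2.COLOR_RGB2HSV); X,u,v=cloud(p); h=hsv[v,u].astype(int)
    m=(h[:,0]>13)&(h[:,0]<36)&(h[:,1]>150)&(h[:,2]>90)&(np.hypot(X[:,0]-c[0],X[:,1]-c[1])<rmax)&(X[:,2]>zr[0])&(X[:,2]<zr[1]); Q=X[m]
    f=lambda a:np.hypot(Q[:,0]-a[0],Q[:,1]-a[1])-.0215
    r=least_squares(f,c,loss="soft_l1",f_scale=.001); return r.x.round(4),m.sum(),np.abs(r.fun).mean().round(4),Q[:,2].min().round(4),Q[:,2].max().round(4)
if __name__=="__main__":
    p=imaging.grab_frame("side")
    print("held A",cyl(p,(.453,-.293),(.009,.0265)))
    print("B",cyl(p,(.452,-.358),(.009,.0265)))
    for c in((.577,-.01+.0),): pass
    for c in((.621,.009),(.596,.084),(.5866,.039),(.5525,.069),(.5435,.0245)): print("tin",cyl(p,c,(.016,.0335)))
E
python3 cyl.py
```

```text
held A (array([ 0.4546, -0.2906]), np.int64(19), np.float64(0.001), np.float64(0.0106), np.float64(0.0263))
B (array([ 0.4554, -0.3606]), np.int64(34), np.float64(0.001), np.float64(0.0094), np.float64(0.0264))
tin (array([0.6221, 0.0043]), np.int64(38), np.float64(0.0015), np.float64(0.017), np.float64(0.0334))
tin (array([0.5958, 0.0796]), np.int64(71), np.float64(0.0011), np.float64(0.0176), np.float64(0.0333))
tin (array([0.5875, 0.0344]), np.int64(40), np.float64(0.0019), np.float64(0.0183), np.float64(0.0335))
tin (array([0.5546, 0.0652]), np.int64(79), np.float64(0.0022), np.float64(0.0186), np.float64(0.0334))
tin (array([0.5444, 0.0202]), np.int64(63), np.float64(0.0013), np.float64(0.0163), np.float64(0.0334))
```

Request:
step_arm(
  series=[
    [[0,0,0],[0,0,0],0.62],
    [[0,0,0],[0,0,0],0.62],
    [[0,0,0],[-1,0,0],0.62],
    [[0,0,0],[-1,0,0],0.62],
    [[0,0,0],[-1,-1,0],0.62],
    [[0,0,0],[0,-1,0],0.62],
    [[0,0,0],[0,-1,0],0.62],
    [[0,0,0],[0,-1,0],0.62],
    [[0,0,0],[0,-1,0],0.62],
    [[0,0,0],[0,-1,0],0.62],
    [[0,0,0],[0,0,0],0.62],
  ],
)

```text
time_s: 11.47
ee_pos: [0.4518, -0.1098, 0.0671]
tcp_rot: [2.219, 0.007, -2.222]
contact_force: [0.7, -0.5, -1.1]
grip_width: 0.619
```

```bash
python3 - <<'E'
from meas import *
from cyl import cyl
run("top"); p,*_=run("side"); print(cyl(p,(.453,-.293),(.009,.0265)),cyl(p,(.452,-.358),(.009,.0265)))
todo([.453,-.2938,-.0216],-71)
E
```

```text
== top
tin bis [0.6195 0.0025] circ 0.6199 0.0025 0.0215 207 z 0.0369
tin bis [0.5943 0.0778] circ 0.5944 0.0784 0.0207 204 z 0.0369
tin bis [0.5852 0.0329] circ 0.5852 0.0333 0.021 205 z 0.0367
tin bis [0.5509 0.0626] circ 0.5509 0.0634 0.021 206 z 0.0369
tin bis [0.5419 0.0185] circ 0.542 0.0182 0.0208 210 z 0.0369
plate bis [ 0.4515 -0.2945] circ 0.4512 -0.2946 0.0205 193 z 0.0302
plate bis [ 0.4501 -0.3647] circ 0.4506 -0.3646 0.0212 204 z 0.03
== side
tin bis [0.5782 0.0447] circ 0.5871 0.0372 0.067 976 z 0.0369
plate bis [ 0.4515 -0.3569] circ 0.4527 -0.357 0.021 106 z 0.0293
plate bis [ 0.4528 -0.2871] circ 0.4531 -0.2867 0.0209 116 z 0.0293
(array([ 0.4536, -0.2932]), np.int64(61), np.float64(0.001), np.float64(0.0098), np.float64(0.0265)) (array([ 0.4538, -0.3632]), np.int64(53), np.float64(0.0014), np.float64(0.0095), np.float64(0.0265))
P [ 0.4529 -0.1134  0.0677] jaw -89.86 xaxis [ 0.001 -0.001 -1.   ] grip 0.618 F [ 0.6 -1.2  0.3] j6 1.11 t 11.57
 shift now-axes [2.981 6.012 0.014]
 turn x -3.143
 shift after turn [2.98  5.685 1.957]
```

Request:
step_arm(
  series=[
    [[0,0,0],[0,1,0],0.65],
    [[0,0,0],[0,1,0],0.65],
    [[0,0,0],[0,1,0],0.65],
    [[0,0,0],[0,1,0],0.65],
    [[0,0,0],[0,1,0],0.65],
    [[0,0,0],[0.5,1,0],0.65],
    [[0,0,0],[1,0,0],0.65],
    [[0,0,0],[0.7,0,0],0.65],
    [[0,0,0],[0.4,0,0],0.65],
    [[0,0,0],[0.26,0,0],0.65],
    [[0,0,0],[0,0,0],0.65],
    [[0,0,0],[0,0,0],0.45],
    [[0,0,0],[0,0,0],0.35],
    [[0,0,0],[0,0,0],0.35],
    [[0,0,0],[0,0,0],0.35],
    [[0,0,0],[0,0,0],0.35],
  ],
)

```text
time_s: 12.9
ee_pos: [0.4534, -0.2943, -0.0174]
tcp_rot: [2.222, -0.001, -2.219]
contact_force: [1.5, -0.5, 2.3]
grip_width: 0.49
```

```bash
python3 - <<'E'
from h import *
todo([.63,.0481,.06],-71)
E
```

```text
P [ 0.4534 -0.2943 -0.0174] jaw -89.98 xaxis [ 0.001 -0.001 -1.   ] grip 0.49 F [ 1.5 -0.5  2.3] j6 0.81 t 12.9
 shift now-axes [ -2.586 -11.409  -5.894]
 turn x -3.163
 shift after turn [-2.578 -8.873 -9.284]
```

Request:
step_arm(
  series=[
    [[0,0,0],[-0.6,0,0],0.35],
    [[-0.9,0,0],[-0.9,0,0],0.35],
    [[-0.9,0,0],[-0.8,0,0],0.35],
    [[-0.9,0,0],[-0.278,0,0],0.35],
    [[-0.463,0,0],[0,0,0],0.35],
    [[0,0,0],[0,-0.873,-0.884],0.35],
    [[0,0,0],[0,-0.9,-0.95],0.35],
    [[0,0,0],[0,-0.9,-0.95],0.35],
    [[0,0,0],[0,-0.9,-0.95],0.35],
    [[0,0,0],[0,-0.9,-0.95],0.35],
    [[0,0,0],[0,-0.9,-0.95],0.35],
    [[0,0,0],[0,-0.9,-0.95],0.35],
    [[0,0,0],[0,-0.9,-0.95],0.35],
    [[0,0,0],[0,-0.9,-0.95],0.35],
    [[0,0,0],[0,-0.8,-0.8],0.35],
    [[0,0,0],[0,0,0],0.35],
    [[0,0,0],[0,0,0],0.35],
  ],
  newtons=30,
)

```text
time_s: 14.32
ee_pos: [0.6301, 0.0501, 0.0593]
tcp_rot: [2.04, 0.344, -2.039]
contact_force: [-0.9, -0.3, -0.9]
grip_width: 0.484
```

```bash
python3 - <<'E'
from h import *
from cyl import cyl
todo([.63,.0481,.0],-71)
p=imaging.grab_frame("side"); P=bot.state()["ee_pos"]
print(cyl(p,(P[0],P[1]),(.07,.12))); save(p,"side6.png",(190,160,340,280),5)
E
```

```text
P [0.6301 0.0501 0.0593] jaw -70.81 xaxis [ 0. -0. -1.] grip 0.484 F [-0.9 -0.3 -0.9] j6 1.16 t 14.32
 shift now-axes [1.976 0.062 0.026]
 turn x 0.032
 shift after turn [1.976 0.062 0.026]
(array([0.6325, 0.058 ]), np.int64(116), np.float64(0.0029), np.float64(0.0827), np.float64(0.1084))
```

Request:
step_arm(
  series=[
    [[0,0,0],[0.5,0.062,0.026],0.35],
    [[0,0,0],[0.5,0,0],0.35],
    [[0,0,0],[0.2,0,0],0.35],
    [[0,0,0],[0,0,0],0.35],
    [[0,0,0],[0,0,0],0.35],
  ],
)

```text
time_s: 14.78
ee_pos: [0.629, 0.0453, 0.0229]
tcp_rot: [2.042, 0.34, -2.044]
contact_force: [0.4, -0.4, -0.3]
grip_width: 0.485
```

```bash
python3 - <<'E'
from h import *
todo([.63,.0481,-.001],-71)
p=imaging.grab_frame("side"); save(p,"side6.png",(200,160,340,265),5.6)
E
```

```text
P [0.629  0.0453 0.0229] jaw -71.1 xaxis [-0.001 -0.    -1.   ] grip 0.485 F [ 0.4 -0.4 -0.3] j6 1.15 t 14.78
 shift now-axes [ 0.797 -0.078 -0.063]
 turn x -0.017
 shift after turn [ 0.797 -0.078 -0.063]
```

View pics/side6.png

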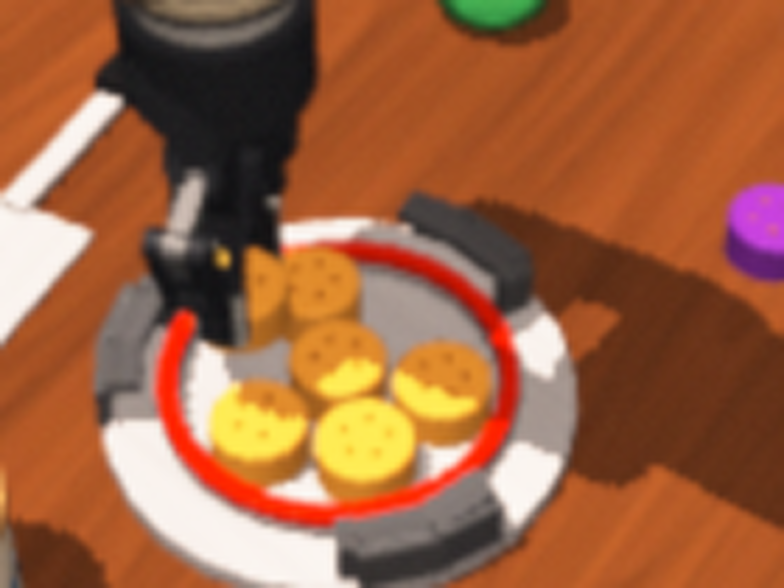

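Request:
step_arm(
  series=[
    [[0,0,0],[0.15,-0.078,-0.063],0.35],
    [[0,0,0],[0.15,0,0],0.35],
    [[0,0,0],[0.1,0,0],0.35],
    [[0,0,0],[0,0,0],0.35],
    [[0,0,0],[0,0,0],0.35],
    [[0,0,0],[0,0,0],0.35],
  ],
)

```text
time_s: 15.33
ee_pos: [0.6306, 0.0491, 0.0111]
tcp_rot: [2.042, 0.341, -2.042]
contact_force: [0.9, -0.3, -0.0]
grip_width: 0.484
```

```bash
python3 - <<'E'
from h import *
todo([.63,.0481,-.001],-71)
E
```

```text
P [0.6306 0.0491 0.0111] jaw -71.01 xaxis [ 0. -0. -1.] grip 0.484 F [ 0.9 -0.3 -0. ] j6 1.16 t 15.33
 shift now-axes [0.403 0.026 0.03 ]
 turn x -0.002
 shift after turn [0.403 0.026 0.03 ]
```

Request:
step_arm(
  series=[
    [[0,0,0],[0.1,0.02,0.025],0.35],
    [[0,0,0],[0.1,0,0],0.35],
    [[0,0,0],[0.1,0,0],0.35],
    [[0,0,0],[0.1,0,0],0.35],
    [[0,0,0],[0,0,0],0.35],
    [[0,0,0],[0,0,0],0.35],
  ],
)

```text
time_s: 15.83
ee_pos: [0.6313, 0.0484, 0.0012]
tcp_rot: [2.044, 0.341, -2.04]
contact_force: [-2.0, 1.5, 8.1]
grip_width: 0.484
```

```bash
python3 - <<'E'
from h import *
todo([.63,.0481,-.004],-71)
E
```

```text
P [0.6313 0.0484 0.0012] jaw -71.02 xaxis [ 0.002  0.    -1.   ] grip 0.484 F [-2.   1.5  8.1] j6 1.16 t 15.83
 shift now-axes [ 0.173 -0.006  0.045]
 turn x -0.004
 shift after turn [ 0.173 -0.006  0.045]
```

Request:
step_arm(
  series=[
    [[0,0,0],[-0.04,0,0.03],0.35],
    [[0,0,0],[0,0,0],0.35],
    [[0,0,0],[0,0,0],0.6],
    [[0,0,0],[0,0,0],0.6],
    [[0,0,0],[0,0,0],0.6],
    [[0,0,0],[-0.5,0,0],0.6],
    [[0,0,0],[-1,0,0],0.6],
  ],
)

```text
time_s: 16.42
ee_pos: [0.625, 0.0482, 0.0411]
tcp_rot: [2.032, 0.344, -2.054]
contact_force: [-0.2, 0.6, 0.8]
grip_width: 0.601
```

```bash
python3 - <<'E'
from meas import *
todo([.63,.0481,.03],-71)
p,xyz,H,S,V,Z,reg=run("side")
m=reg((.631,.054),.02)&(S>90)&(H>13)&(H<36); print(np.sort(Z[m])[-40:].round(3))
save(p,"side7.png",(200,160,340,265),5.6)
E
```

```text
P [0.625  0.0482 0.0411] jaw -71.03 xaxis [-0.011  0.001 -1.   ] grip 0.601 F [-0.2  0.6  0.8] j6 1.16 t 16.42
 shift now-axes [ 0.368  0.059 -0.161]
 turn x -0.005
 shift after turn [ 0.368  0.059 -0.161]
== side
tin bis [0.6132 0.0637] circ 0.6155 0.0486 0.0596 327 z 0.0367
tin bis [0.5517 0.0547] circ 0.5466 0.0519 0.0369 331 z 0.0368
plate bis [ 0.4515 -0.3569] circ 0.4527 -0.357 0.021 105 z 0.0295
[0.037 0.037 0.038 0.038 0.038 0.038 0.038 0.038 0.038 0.038 0.038 0.038
 0.038 0.038 0.038 0.038 0.038 0.038 0.038 0.038 0.038 0.038 0.038 0.038
 0.038 0.038 0.039 0.039 0.039 0.039 0.039 0.039 0.039 0.039 0.039 0.039
 0.04  0.04  0.04  0.04 ]
```

View pics/side7.png

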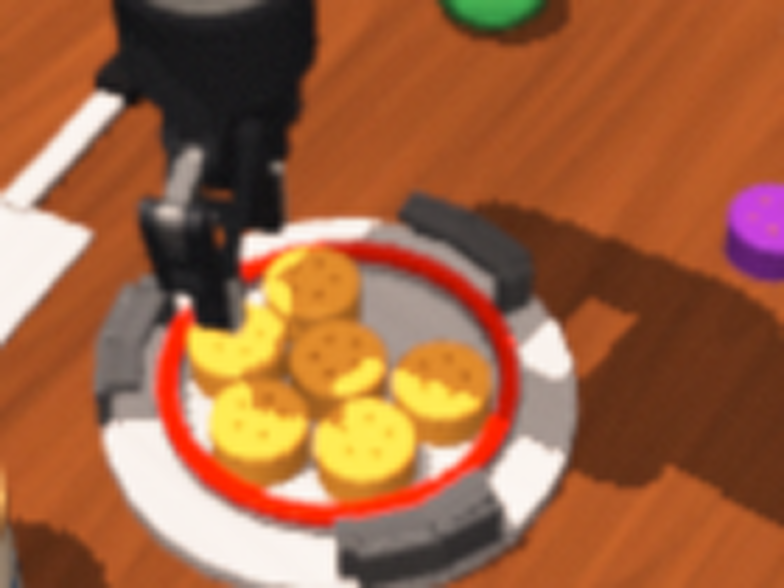

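Request:
step_arm(
  series=[
    [[-1,0,0],[-1,0,0],0.65],
    [[-1,0,0],[-0.3,0,0],0.65],
    [[-1,0,0],[0,0,0],0.65],
    [[-1,0,0],[0,0,0],0.65],
    [[-1,0,0],[0,0,0],0.65],
    [[-1,0,0],[0,0,0],0.65],
    [[-1,0,0],[0,0,0],0.65],
    [[-1,0,0],[0,0,0],0.65],
    [[-1,0,0],[0,0,0],0.65],
    [[-1,0,0],[0,0,0],0.65],
    [[0,0,0],[0,0,0],0.65],
  ],
)

```text
time_s: 17.38
ee_pos: [0.6294, 0.0479, 0.085]
tcp_rot: [1.349, 1.112, -1.348]
contact_force: [0.3, 0.5, -0.5]
grip_width: 0.651
```

```bash
python3 - <<'E'
from h import *
todo([.4519,-.364,.03],-11)
E
```

```text
P [0.6294 0.0479 0.085 ] jaw -10.92 xaxis [ 0.001 -0.    -1.   ] grip 0.651 F [ 0.3  0.5 -0.5] j6 0.11 t 17.38
 shift now-axes [ 1.83  -3.211 14.603]
 turn x 0.014
 shift after turn [ 1.83  -3.189 14.607]
```

Request:
step_arm(
  series=[
    [[0,0,0],[0,-0.2,0.97],0.65],
    [[0,0,0],[0,-0.215,0.97],0.65],
    [[0,0,0],[0,-0.215,0.97],0.65],
    [[0,0,0],[0,-0.215,0.97],0.65],
    [[0,0,0],[0,-0.215,0.97],0.65],
    [[0,0,0],[0,-0.215,0.97],0.65],
    [[0,0,0],[0,-0.215,0.97],0.65],
    [[0,0,0],[0,-0.215,0.97],0.65],
    [[0,0,0],[0,-0.215,0.97],0.65],
    [[0,0,0],[0,-0.215,0.97],0.65],
    [[0,0,0],[0,-0.215,0.97],0.65],
    [[0,0,0],[0,-0.215,0.97],0.65],
    [[0,0,0],[0.4,-0.215,0.97],0.65],
    [[0,0,0],[0.8,-0.215,0.97],0.65],
    [[0,0,0],[0.63,-0.2,0.97],0.65],
    [[0,0,0],[0,0,0.06],0.65],
    [[0,0,0],[0,0,0],0.65],
    [[0,0,0],[0,0,0],0.65],
  ],
)

```text
time_s: 18.88
ee_pos: [0.4517, -0.364, 0.03]
tcp_rot: [1.351, 1.11, -1.35]
contact_force: [-0.2, 0.8, -0.0]
grip_width: 0.648
```

```bash
python3 - <<'E'
from h import *
todo([.4519,-.364,-.018],-11)
E
```

```text
P [ 0.4517 -0.364   0.03  ] jaw -11.13 xaxis [ 0.001 -0.    -1.   ] grip 0.648 F [-0.2  0.8 -0. ] j6 -0.66 t 18.88
 shift now-axes [ 1.6    0.006 -0.   ]
 turn x -0.022
 shift after turn [ 1.6    0.006 -0.   ]
```

Request:
step_arm(
  series=[
    [[0,0,0],[0.6,0,0],0.65],
    [[0,0,0],[0.5,0,0],0.65],
    [[0,0,0],[0.35,0,0],0.65],
    [[0,0,0],[0.15,0,0],0.65],
    [[0,0,0],[0,0,0],0.65],
    [[0,0,0],[0,0,0],0.45],
    [[0,0,0],[0,0,0],0.35],
    [[0,0,0],[0,0,0],0.35],
    [[0,0,0],[0,0,0],0.35],
    [[0,0,0],[0,0,0],0.35],
  ],
)

```text
time_s: 19.72
ee_pos: [0.452, -0.3645, -0.0176]
tcp_rot: [1.35, 1.11, -1.349]
contact_force: [0.1, 0.8, 3.4]
grip_width: 0.484
```

```bash
python3 - <<'E'
from h import *
todo([.5777,-.0118,.06],-11)
E
```

```text
P [ 0.452  -0.3645 -0.0176] jaw -11.03 xaxis [ 0.001 -0.001 -1.   ] grip 0.484 F [0.1 0.8 3.4] j6 -0.66 t 19.72
 shift now-axes [ -2.595   1.867 -12.34 ]
 turn x -0.005
 shift after turn [ -2.595   1.874 -12.339]
```

Request:
step_arm(
  series=[
    [[0,0,0],[-0.6,0,0],0.35],
    [[0,0,0],[-0.9,0,0],0.35],
    [[0,0,0],[-0.8,0,-0.5],0.35],
    [[0,0,0],[-0.295,0.1,-0.9],0.35],
    [[0,0,0],[0,0.17,-1],0.35],
    [[0,0,0],[0,0.17,-1],0.35],
    [[0,0,0],[0,0.17,-1],0.35],
    [[0,0,0],[0,0.17,-1],0.35],
    [[0,0,0],[0,0.17,-1],0.35],
    [[0,0,0],[0,0.17,-1],0.35],
    [[0,0,0],[0,0.17,-1],0.35],
    [[0,0,0],[0,0.17,-1],0.35],
    [[0,0,0],[0,0.17,-1],0.35],
    [[0,0,0],[0,0.17,-1],0.35],
    [[0,0,0],[0,0.067,-0.6],0.35],
    [[0,0,0],[0,0,-0.34],0.35],
    [[0,0,0],[0,0,0],0.35],
    [[0,0,0],[0,0,0],0.35],
    [[0,0,0],[0,0,0],0.35],
  ],
)

```text
time_s: 21.3
ee_pos: [0.5767, -0.0123, 0.0591]
tcp_rot: [1.35, 1.112, -1.351]
contact_force: [-0.7, -0.7, -0.1]
grip_width: 0.487
```

```bash
python3 - <<'E'
from h import *
todo([.5777,-.0118,.0],-11)
E
```

```text
P [ 0.5767 -0.0123  0.0591] jaw -11.07 xaxis [-0.001 -0.    -1.   ] grip 0.487 F [-0.7 -0.7 -0.1] j6 -0.0 t 21.3
 shift now-axes [ 1.968  0.031 -0.024]
 turn x -0.011
 shift after turn [ 1.968  0.031 -0.024]
```

Request:
step_arm(
  series=[
    [[0,0,0],[0.6,0.031,-0.02],0.35],
    [[0,0,0],[0.6,0,0],0.35],
    [[0,0,0],[0.3,0,0],0.35],
    [[0,0,0],[0.1,0,0],0.35],
    [[0,0,0],[0,0,0],0.35],
    [[0,0,0],[0,0,0],0.35],
    [[0,0,0],[0,0,0],0.35],
  ],
)

```text
time_s: 21.88
ee_pos: [0.579, -0.0113, 0.0123]
tcp_rot: [1.35, 1.11, -1.348]
contact_force: [0.5, 0.5, -0.5]
grip_width: 0.486
```

```bash
python3 - <<'E'
from h import *
todo([.5777,-.0118,.0],-11)
E
```

```text
P [ 0.579  -0.0113  0.0123] jaw -11.04 xaxis [ 0.002 -0.    -1.   ] grip 0.486 F [ 0.5  0.5 -0.5] j6 -0.0 t 21.88
 shift now-axes [ 0.411 -0.04   0.024]
 turn x -0.007
 shift after turn [ 0.411 -0.04   0.023]
```

Request:
step_arm(
  series=[
    [[0,0,0],[0.1,-0.035,0.02],0.35],
    [[0,0,0],[0.1,0,0],0.35],
    [[0,0,0],[0.1,0,0],0.35],
    [[0,0,0],[0.1,0,0],0.35],
    [[0,0,0],[0,0,0],0.35],
    [[0,0,0],[0,0,0],0.35],
  ],
)

```text
time_s: 22.38
ee_pos: [0.578, -0.0118, 0.001]
tcp_rot: [1.349, 1.111, -1.348]
contact_force: [-2.5, -1.1, 7.7]
grip_width: 0.485
```

Request:
step_arm(
  series=[
    [[0,0,0],[-0.04,0,0],0.35],
    [[0,0,0],[0,0,0],0.35],
    [[0,0,0],[0,0,0],0.6],
    [[0,0,0],[0,0,0],0.6],
    [[0,0,0],[0,0,0],0.6],
    [[0,0,0],[-0.5,0,0],0.6],
    [[0,0,0],[-1,0,0],0.6],
    [[0,0,0],[-1,0,0],0.6],
    [[0,0,0],[0,0,0],0.6],
  ],
)

```text
time_s: 23.13
ee_pos: [0.5813, -0.0119, 0.0817]
tcp_rot: [1.354, 1.103, -1.341]
contact_force: [1.8, 0.8, 0.3]
grip_width: 0.597
```

```bash
python3 - <<'E'
from h import *
todo([.44,.2,.1],-50)
p=imaging.grab_frame("side"); save(p,"side8.png",(200,160,340,265),5.6)
E
```

```text
P [ 0.5813 -0.0119  0.0817] jaw -11.01 xaxis [ 0.011 -0.002 -1.   ] grip 0.597 F [1.8 0.8 0.3] j6 -0.0 t 23.13
 shift now-axes [-0.675 -5.964 -6.034]
 turn x 6.498
 shift after turn [-0.703 -8.43  -0.933]
```

View pics/side8.png

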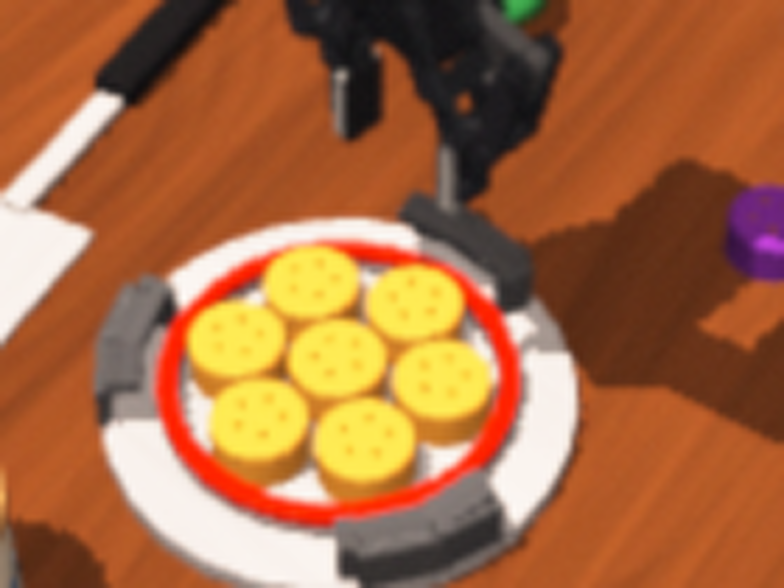

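Request:
step_arm(
  series=[
    [[-1,0,0],[-0.5,0,0],0.6],
    [[-1,0,0],[0,0,0],0.6],
    [[-1,0,0],[0,0,0],0.6],
    [[-1,0,0],[0,0,0],0.6],
    [[-1,0,0],[0,0,0],0.6],
    [[-1,0,0],[0,0,0],0.6],
    [[-1,0,0],[0,0,0],0.6],
    [[-1,0,0],[0,0,0],0.6],
    [[-1,0,0],[0,0,0],0.6],
    [[-1,0,0],[0,0,0],0.6],
    [[-0.17,0,0],[0,0,0],0.6],
    [[0,0,0],[0,0,0],0.6],
  ],
)

```text
time_s: 24.18
ee_pos: [0.576, -0.0111, 0.089]
tcp_rot: [0.547, 1.503, -0.548]
contact_force: [-0.2, 0.2, -0.6]
grip_width: 0.602
```

```bash
python3 - <<'E'
from h import *
todo([.430,.3255,.06],50)
E
```

```text
P [ 0.576  -0.0111  0.089 ] jaw 49.91 xaxis [-0.002  0.    -1.   ] grip 0.602 F [-0.2  0.2 -0.6] j6 -1.07 t 24.18
 shift now-axes [  0.982   5.448 -10.947]
 turn x -0.016
 shift after turn [  0.982   5.466 -10.938]
```

Request:
step_arm(
  series=[
    [[0,0,0],[0,0.45,-0.9],0.6],
    [[0,0,0],[0,0.46,-0.92],0.6],
    [[0,0,0],[0,0.46,-0.92],0.6],
    [[0,0,0],[0,0.46,-0.92],0.6],
    [[0,0,0],[0,0.46,-0.92],0.6],
    [[0,0,0],[0,0.46,-0.92],0.6],
    [[0,0,0],[0,0.46,-0.92],0.6],
    [[0,0,0],[0,0.46,-0.92],0.6],
    [[0,0,0],[0,0.46,-0.92],0.6],
    [[0,0,0],[0,0.46,-0.92],0.6],
    [[0,0,0],[0,0.46,-0.92],0.6],
    [[0,0,0],[0.5,0.416,-0.84],0.6],
    [[0,0,0],[0.48,0,0],0.6],
    [[0,0,0],[0,0,0],0.6],
    [[0,0,0],[0,0,0],0.6],
  ],
)

```text
time_s: 25.43
ee_pos: [0.4297, 0.325, 0.0597]
tcp_rot: [0.545, 1.503, -0.549]
contact_force: [0.2, 0.1, 0.2]
grip_width: 0.598
```

```bash
python3 - <<'E'
from meas import *
todo([.430,.3255,-.002],50)
run("top")
p=imaging.grab_frame("side"); save(p,"side9.png",(150,250,360,420),3.6)
E
```

```text
P [0.4297 0.325  0.0597] jaw 49.96 xaxis [-0.003 -0.002 -1.   ] grip 0.598 F [0.2 0.1 0.2] j6 -0.41 t 25.43
 shift now-axes [ 2.058  0.026 -0.003]
 turn x -0.006
 shift after turn [ 2.058  0.026 -0.003]
== top
tin bis [0.6069 0.0401] circ 0.6075 0.0388 0.0433 416 z 0.0366
tin bis [0.6201 0.0029] circ 0.6204 0.003 0.0212 210 z 0.0368
tin bis [0.5942 0.0774] circ 0.5937 0.0782 0.0209 200 z 0.0363
tin bis [ 0.5753 -0.0116] circ 0.5753 -0.0118 0.0209 212 z 0.0366
tin bis [0.5509 0.0623] circ 0.5509 0.0634 0.021 210 z 0.0367
tin bis [0.5417 0.0179] circ 0.5419 0.0181 0.0209 213 z 0.0367
```

View pics/side9.png

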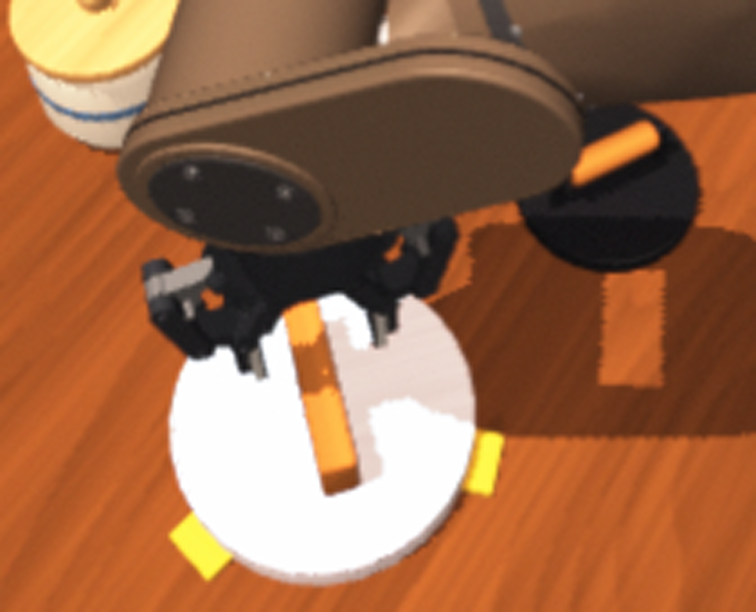

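Request:
step_arm(
  series=[
    [[0,0,0],[0.6,0.02,0],0.6],
    [[0,0,0],[0.6,0,0],0.6],
    [[0,0,0],[0.4,0,0],0.6],
    [[0,0,0],[0.3,0,0],0.6],
    [[0,0,0],[0.1,0,0],0.6],
    [[0,0,0],[0,0,0],0.6],
    [[0,0,0],[0,0,0],0.6],
  ],
)

```text
time_s: 26.12
ee_pos: [0.4319, 0.3259, 0.0016]
tcp_rot: [0.547, 1.5, -0.546]
contact_force: [0.2, -0.2, -0.2]
grip_width: 0.6
```

Request:
step_arm(
  series=[
    [[0,0,0],[0,0,0],0.3],
    [[0,0,0],[0,0,0],0.15],
    [[0,0,0],[0,0,0],0.1],
    [[0,0,0],[0,0,0],0.1],
    [[0,0,0],[0,0,0],0.1],
    [[0,0,0],[0,0,0],0.1],
    [[0,0,0],[0,0,0],0.1],
  ],
  newtons=60,
)

```text
time_s: 26.7
ee_pos: [0.4323, 0.3263, 0.0022]
tcp_rot: [0.547, 1.499, -0.545]
contact_force: [-0.2, 0.7, 6.3]
grip_width: 0.223
```

```bash
python3 - <<'E'
from h import *
todo([.5862,.0325,.12],50)
E
```

```text
P [0.4323 0.3263 0.0022] jaw 50.0 xaxis [ 0.002  0.001 -1.   ] grip 0.223 F [-0.2  0.7  6.3] j6 -0.41 t 26.7
 shift now-axes [-3.928 -4.198 10.229]
 turn x 0.0
 shift after turn [-3.928 -4.197 10.229]
```

Request:
step_arm(
  series=[
    [[0,0,0],[-0.4,0,0],0.1],
    [[0,0,0],[-0.8,0,0],0.1],
    [[0,0,0],[-1,0,0],0.1],
    [[0,0,0],[-1,0,0],0.1],
    [[0,0,0],[-0.8,0,0],0.1],
    [[0,0,0],[0,-0.2,0.5],0.1],
    [[0,0,0],[0,-0.4,0.95],0.1],
    [[0,0,0],[0,-0.4,0.95],0.1],
    [[0,0,0],[0,-0.4,0.95],0.1],
    [[0,0,0],[0,-0.4,0.95],0.1],
    [[0,0,0],[0,-0.4,0.95],0.1],
    [[0,0,0],[0,-0.4,0.95],0.1],
    [[0,0,0],[0,-0.4,0.95],0.1],
    [[0,0,0],[0,-0.4,0.95],0.1],
    [[0,0,0],[0,-0.4,0.95],0.1],
    [[0,0,0],[0,-0.3,0.8],0.1],
    [[0,0,0],[0,-0.1,0.38],0.1],
    [[0,0,0],[0,0,0],0.1],
    [[0,0,0],[0,0,0],0.1],
  ],
  newtons=80,
)

```text
time_s: 28.28
ee_pos: [0.5845, 0.0321, 0.1202]
tcp_rot: [0.547, 1.503, -0.547]
contact_force: [-0.7, 1.4, -2.7]
grip_width: 0.218
```

```bash
python3 - <<'E'
from h import *
todo([.587,.0324,.045],50)
p=imaging.grab_frame("side"); save(p,"side10.png",(170,140,370,290),4)
E
```

```text
P [0.5845 0.0321 0.1202] jaw 49.94 xaxis [-0.003  0.001 -1.   ] grip 0.218 F [-0.7  1.4 -2.7] j6 -0.99 t 28.28
 shift now-axes [2.506 0.063 0.065]
 turn x -0.01
 shift after turn [2.506 0.063 0.065]
```

View pics/side10.png

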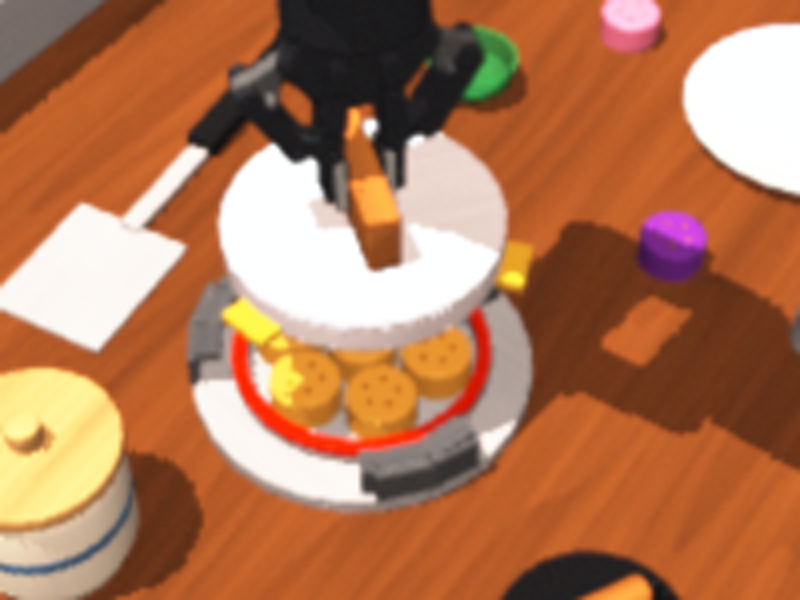

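Request:
step_arm(
  series=[
    [[0,0,0],[0.5,0.04,0.05],0.1],
    [[0,0,0],[0.7,0,0],0.1],
    [[0,0,0],[0.6,0,0],0.1],
    [[0,0,0],[0.3,0,0],0.1],
    [[0,0,0],[0,0,0],0.1],
    [[0,0,0],[0,0,0],0.1],
    [[0,0,0],[0,0,0],0.1],
  ],
)

```text
time_s: 28.92
ee_pos: [0.5881, 0.0324, 0.0593]
tcp_rot: [0.546, 1.499, -0.545]
contact_force: [0.9, -0.3, -1.7]
grip_width: 0.22
```

```bash
python3 - <<'E'
from h import *
todo([.587,.0324,.029],50)
p=imaging.grab_frame("side"); hsv=cv2.cvtColor(p["frame"],cv2.COLOR_RGB2HSV); X,u,v=cloud(p); h=hsv[v,u].astype(int)
m=(h[:,1]<60)&(h[:,2]>140)&(np.hypot(X[:,0]-.587,X[:,1]-.035)<.09)&(X[:,2]>.05)&(X[:,2]<.1)
Q=X[m]; 
top=Q[Q[:,2]>np.percentile(Q[:,2],60)-.003]; A=np.c_[top[:,:2],np.ones(len(top))]
print("lid top plane",np.linalg.lstsq(A,top[:,2],rcond=None)[0].round(3),np.percentile(Q[:,2],[5,50,95]).round(3),len(top))
E
```

```text
P [0.5881 0.0324 0.0593] jaw 50.05 xaxis [ 0.002 -0.    -1.   ] grip 0.22 F [ 0.9 -0.3 -1.7] j6 -0.99 t 28.92
 shift now-axes [ 1.011 -0.026 -0.03 ]
 turn x 0.008
 shift after turn [ 1.011 -0.026 -0.03 ]
lid top plane [0.001 0.    0.081] [0.069 0.081 0.083] 1966
```

Request:
step_arm(
  series=[
    [[0,0,0],[0.3,-0.02,-0.02],0.1],
    [[0,0,0],[0.3,0,0],0.1],
    [[0,0,0],[0.2,0,0],0.1],
    [[0,0,0],[0.12,0,0],0.1],
    [[0,0,0],[0,0,0],0.1],
    [[0,0,0],[0,0,0],0.1],
  ],
)

```text
time_s: 29.47
ee_pos: [0.5863, 0.0318, 0.0299]
tcp_rot: [0.546, 1.502, -0.547]
contact_force: [-0.3, 0.4, -2.1]
grip_width: 0.22
```

Request:
step_arm(
  series=[
    [[0,0,0],[0.08,0,0],0.1],
    [[0,0,0],[0.06,0,0],0.1],
    [[0,0,0],[0,0,0],0.1],
    [[0,0,0],[0,0,0],0.1],
    [[0,0,0],[0,0,0],0.1],
  ],
)

```text
time_s: 29.88
ee_pos: [0.5872, 0.0317, 0.0272]
tcp_rot: [0.546, 1.499, -0.546]
contact_force: [-0.6, -0.6, 2.4]
grip_width: 0.221
```

```bash
python3 - <<'E'
from h import *
todo([.587,.0324,.027],-11)
E
```

```text
P [0.5872 0.0317 0.0272] jaw 50.0 xaxis [ 0.001 -0.    -1.   ] grip 0.221 F [-0.6 -0.6  2.4] j6 -0.99 t 29.88
 shift now-axes [ 0.006  0.014 -0.019]
 turn x 10.167
 shift after turn [ 0.006 -0.01  -0.021]
```

Request:
step_arm(
  series=[
    [[0.5,0,0],[0,0,0],0.1],
    [[0.5,0,0],[0,0,0],0.1],
    [[0.5,0,0],[0,0,0],0.1],
    [[0.5,0,0],[0,0,0],0.1],
    [[0.5,0,0],[0,0,0],0.1],
    [[0.5,0,0],[0,0,0],0.1],
    [[0.5,0,0],[0.01,0,0],0.1],
    [[0.5,0,0],[0.01,0,0],0.1],
    [[0.5,0,0],[0.01,0,0],0.1],
    [[0.5,0,0],[0.01,0,0],0.1],
    [[0,0,0],[0,0,0],0.1],
  ],
  newtons=100,
)

```text
time_s: 30.8
ee_pos: [0.5877, 0.0317, 0.0262]
tcp_rot: [0.949, 1.352, -0.948]
contact_force: [0.6, -0.8, 3.3]
grip_width: 0.22
```

```bash
python3 - <<'E'
from h import *
todo([.587,.0324,.024],-11); print(bot.state()["torque"])
E
```

```text
P [0.5877 0.0317 0.0262] jaw 19.96 xaxis [ 0.003 -0.    -1.   ] grip 0.22 F [ 0.6 -0.8  3.3] j6 -0.47 t 30.8
 shift now-axes [ 0.073 -0.014 -0.029]
 turn x 5.161
 shift after turn [ 0.073 -0.027 -0.017]
[-0.0733733   0.06702971 -0.13870066]
```

Request:
step_arm(
  series=[
    [[0.5,0,0],[0.012,0,0],0.1],
    [[0.5,0,0],[0.012,0,0],0.1],
    [[0.5,0,0],[0.012,0,0],0.1],
    [[0.5,0,0],[0.012,0,0],0.1],
    [[0.4,0,0],[0.012,0,0],0.1],
    [[0.4,0,0],[0,0,0],0.1],
    [[0.4,0,0],[0,0,0],0.1],
    [[0.4,0,0],[0,0,0],0.1],
    [[0.4,0,0],[0,0,0],0.1],
    [[0,0,0],[0,0,0],0.1],
  ],
)

```text
time_s: 31.63
ee_pos: [0.5879, 0.0317, 0.0247]
tcp_rot: [1.261, 1.173, -1.258]
contact_force: [-0.1, 0.5, 5.2]
grip_width: 0.215
```

```bash
python3 - <<'E'
from h import *
todo([.587,.0324,.024],-11); print(bot.state()["torque"])
E
```

```text
P [0.5879 0.0317 0.0247] jaw -3.96 xaxis [ 0.003 -0.001 -1.   ] grip 0.215 F [-0.1  0.5  5.2] j6 -0.05 t 31.63
 shift now-axes [ 0.023 -0.03  -0.022]
 turn x 1.174
 shift after turn [ 0.023 -0.033 -0.018]
[-0.09839849  0.15533521  0.02604148]
```

Request:
step_arm(
  series=[
    [[0.4,0,0],[0,0,0],0.1],
    [[0.4,0,0],[0,0,0],0.1],
    [[0.3,0,0],[0,0,0],0.1],
    [[0.1,0,0],[0,0,0],0.1],
    [[0,0,0],[0,0,0],0.1],
  ],
)

```text
time_s: 32.05
ee_pos: [0.5876, 0.0314, 0.0247]
tcp_rot: [1.349, 1.11, -1.348]
contact_force: [-0.1, -0.5, 6.3]
grip_width: 0.212
```

```bash
python3 - <<'E'
from h import *
todo([.587,.0324,.024],-11); print(bot.state()["torque"])
p=imaging.grab_frame("side"); save(p,"side11.png",(170,140,370,290),4)
hsv=cv2.cvtColor(p["frame"],cv2.COLOR_RGB2HSV); X,u,v=cloud(p); h=hsv[v,u].astype(int)
m=(h[:,1]<60)&(h[:,2]>140)&(np.hypot(X[:,0]-.588,X[:,1]-.035)<.07)&(X[:,2]>.035)&(X[:,2]<.06)
Q=X[m]; A=np.c_[Q[:,:2],np.ones(len(Q))]; c=np.linalg.lstsq(A,Q[:,2],rcond=None)[0]
print("lid top",c.round(3),np.median(Q[:,2]).round(4))
E
```

```text
P [0.5876 0.0314 0.0247] jaw -10.96 xaxis [ 0.002 -0.002 -1.   ] grip 0.212 F [-0.1 -0.5  6.3] j6 0.07 t 32.05
 shift now-axes [ 0.022 -0.024 -0.029]
 turn x 0.007
 shift after turn [ 0.022 -0.024 -0.029]
[-0.07303587  0.23469893  0.44555279]
lid top [-0.001  0.001  0.047] 0.0464
```

View pics/side11.png

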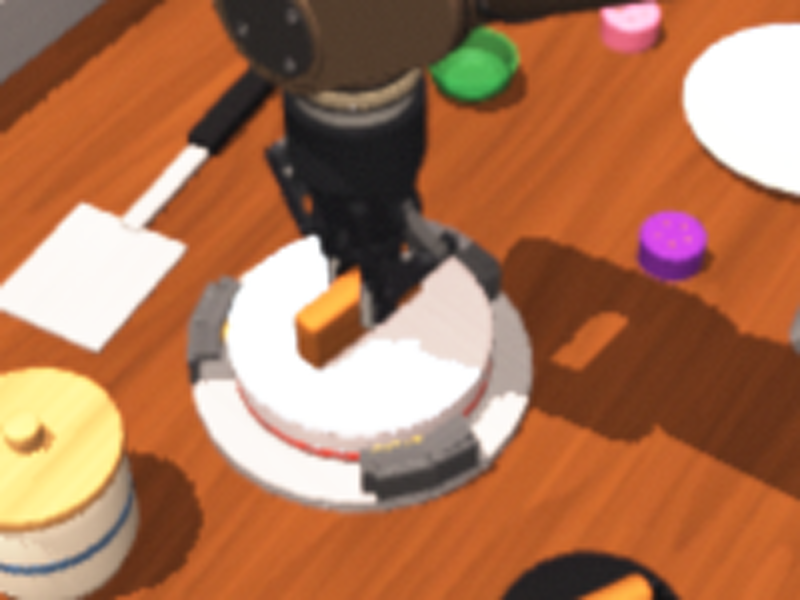

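Request:
step_arm(
  series=[
    [[0.3,0,0],[0,0,0],0.1],
    [[0.3,0,0],[0,0,0],0.1],
    [[0,0,0],[0,0,0],0.1],
    [[0,0,0],[0,0,0],0.1],
  ],
)

```text
time_s: 32.43
ee_pos: [0.5873, 0.0304, 0.0247]
tcp_rot: [1.388, 1.076, -1.391]
contact_force: [-1.8, -3.0, 6.9]
grip_width: 0.212
```

```bash
cat > lid.py <<'E'
from meas import *
todo([.587,.0324,.024],-11); print(bot.state()["torque"])
p=imaging.grab_frame("side"); hsv=cv2.cvtColor(p["frame"],cv2.COLOR_RGB2HSV); X,u,v=cloud(p); h=hsv[v,u].astype(int)
d=np.hypot(X[:,0]-.588,X[:,1]-.035)
Q=X[(h[:,1]<60)&(h[:,2]>140)&(d<.07)&(X[:,2]>.035)&(X[:,2]<.06)]
print("lid top",np.linalg.lstsq(np.c_[Q[:,:2],np.ones(len(Q))],Q[:,2],rcond=None)[0].round(3),np.median(Q[:,2]).round(4))
m=(h[:,0]>5)&(h[:,0]<18)&(h[:,1]>130)&(d<.06)&(X[:,2]>.075)&(X[:,2]<.1)
k=np.zeros(p["depth"].shape,bool); k[v[m],u[m]]=1
print("handle",cv2.minAreaRect(plane_pts(p,k,.086)[:,:2].astype(np.float32)),m.sum())
E
python3 lid.py
```

```text
P [0.5873 0.0304 0.0247] jaw -14.29 xaxis [ 0.001 -0.005 -1.   ] grip 0.212 F [-1.8 -3.   6.9] j6 0.13 t 32.43
 shift now-axes [ 0.022 -0.027 -0.063]
 turn x -0.549
 shift after turn [ 0.022 -0.023 -0.065]
[-0.69466745  0.38644915  1.11187108]
lid top [-0.     0.002  0.046] 0.0463
handle ((0.5854554772377014, 0.05828920006752014), (0.054858528077602386, 0.0383472666144371), 72.42250061035156) 97
```

Request:
step_arm(
  series=[
    [[-0.3,0,0],[0,0,0],0.1],
    [[0,0,0],[0,0,0],0.1],
    [[0,0,0],[0,0,0],0.5],
    [[0,0,0],[0,0,0],0.5],
    [[0,0,0],[0,0,0],0.5],
    [[0,0,0],[0,0,0],0.5],
    [[0,0,0],[-0.4,0,0],0.5],
    [[0,0,0],[-1,0,0],0.5],
    [[0,0,0],[-1,0,0],0.5],
    [[0,0,0],[-1,0,0],0.5],
    [[0,0,0],[-1,0,0.5],0.5],
    [[0,0,0],[0,0,1],0.5],
    [[0,0,0],[0,0,1],0.5],
    [[0,0,0],[0,0,1],0.5],
    [[0,0,0],[0,0,1],0.5],
    [[0,0,0],[0,0,1],0.5],
    [[0,0,0],[0,0,1],0.5],
    [[0,0,0],[0,0,0],0.5],
  ],
)

```text
time_s: 33.98
ee_pos: [0.5419, -0.1626, 0.1563]
tcp_rot: [1.376, 1.088, -1.378]
contact_force: [0.4, -0.2, 0.3]
grip_width: 0.503
```

```bash
cat > fin.py <<'E'
from meas import *
for c in("side","top"):
    p=imaging.grab_frame(c); hsv=cv2.cvtColor(p["frame"],cv2.COLOR_RGB2HSV); X,u,v=cloud(p); h=hsv[v,u].astype(int)
    d=np.hypot(X[:,0]-.588,X[:,1]-.035)
    Q=X[(h[:,1]<60)&(h[:,2]>140)&(d<.07)&(X[:,2]>.035)&(X[:,2]<.06)]
    print(c,"lid top",np.linalg.lstsq(np.c_[Q[:,:2],np.ones(len(Q))],Q[:,2],rcond=None)[0].round(3),np.median(Q[:,2]).round(4))
    m=(h[:,0]>5)&(h[:,0]<18)&(h[:,1]>130)&(d<.06)&(X[:,2]>.078)&(X[:,2]<.1)
    k=np.zeros(p["depth"].shape,bool); k[v[m],u[m]]=1
    print("handle",cv2.minAreaRect(plane_pts(p,k,.086)[:,:2].astype(np.float32)),m.sum())
save(p,"top12.png",(190,120,350,280),4)
E
python3 fin.py; python3 -c "
from h import *
todo([0.5,-.1,.2])"
```

```text
side lid top [-0.001  0.     0.047] 0.0471
handle ((0.5833030939102173, 0.038233432918787), (0.09293573349714279, 0.022888490930199623), 79.92827606201172) 230
top lid top [-0.005 -0.     0.05 ] 0.0469
handle ((0.5843275785446167, 0.03231508657336235), (0.08626660704612732, 0.017703905701637268), 79.1664810180664) 264
P [ 0.5425 -0.159   0.1559] jaw -13.14 xaxis [ 0.001  0.    -1.   ] grip 0.499 F [-0.2  0.3  0.1] j6 -0.24 t 34.08
 shift now-axes [-1.471 -1.826 -1.595]
```

```bash
python3 -c "
from h import *
print(job_done())"
```

```text
the job is handed in; nothing more can be done
None
```

I placed both shortbreads in the empty places, set the lid on, twisted it clockwise about 60° to the stops and let go. I handed the job in with the clock at about 34 s; the hand-in reports no verdict.

**Shortbreads:** before the lid went on, the top camera showed all seven in the tin. Their tops were at about 36.6 mm, where a flat one should be at 36 mm.

**Lid:** after release, the handle's direction puts a lug within about 1° of home, with the centre about 1 mm from the tin's axis in the top camera. The top of the lid was at 47 mm; I expected 46 mm locked and 49 mm unlocked. That puts the seal pressed roughly 2 to 3 mm, more likely near 3 because depth readings ran slightly high. The twisting torque rose to 1.1 N m at the stop.

**Readings that disagreed:**
- **Tool height:** the reported tool height was about 35 mm lower than the real fingertips. I found this with the side camera and confirmed it by touch.
- **Side and top cameras:** they differed by about 6 mm in y. I used the top camera, corrected by 1 to 2 mm from a grasped shortbread.
- **Lid tilt:** the final level fit was 0.001 (side) and 0.005 (top).
- **Last picture:** it could not be viewed because the limit was reached, so the final check rests on the numbers only.

I kept clear of the bystanders but did not measure their positions again at the end.

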